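# String the brass rings on the skewer and hang them on the drying stand

## Task

Take the skewer from its drying stand and thread it through all three brass rings in the V-trough, pushing on until the collar has closed the rings up against the sprung stop with about 10 N for a moment, never over 20 N. Then lift the rings off as one closed-up stack, hanging on the skewer, and lay the skewer with the rings back in both forks of the stand, as it lay before, and let go. Do not drop anything or disturb the other things on the bench.

Things in the scene. Friction and masses are not known exactly. Their poses are not given: they have to be found in the camera images.
- skewer: skewer; origin on its axis where handle meets neck, y axis to the tip, z up as placed. Along y, mm: wooden handle -100 to 0 (16 wide in x, 18 high), round brass neck 0 to 50 (diameter 12), brass collar 50 to 56 (diameter 22), steel rod 56 to 166 (diameter 8, round tip). About 100 g, centre of mass near y = 57.
- skewer_grip (a point): middle of the skewer's wooden handle (skewer y = -50 mm), to be gripped from above across its 16 mm width; axes as the skewer's. At the start the skewer lies level in the stand's forks, 75 mm above the bench, handle free all round.
- skewer_tip (a point): end of the skewer's steel rod (skewer y = 166 mm), axes as the skewer's.
- skewer_neck (a point): point on the skewer's axis half-way along the brass neck (skewer y = 25 mm), which rests in the stand's neck fork.
- ring_a_mid (a point): centre of the nearest to the entry end of three equal plain turned brass rings standing on edge in the V-trough: outside diameter 34, 14 thick, bore 11, about 55 g. Its y axis is the bore axis; as placed it is parallel to the trough's y. Rings are loose, about 24 mm apart centre to centre, and slide along the trough when pushed.
- ring_b_mid (a point): centre of the middle one of three equal plain turned brass rings standing on edge in the V-trough: outside diameter 34, 14 thick, bore 11, about 55 g. Its y axis is the bore axis; as placed it is parallel to the trough's y. Rings are loose, about 24 mm apart centre to centre, and slide along the trough when pushed.
- ring_c_mid (a point): centre of the farthest (next to the stop) of three equal plain turned brass rings standing on edge in the V-trough: outside diameter 34, 14 thick, bore 11, about 55 g. Its y axis is the bore axis; as placed it is parallel to the trough's y. Rings are loose, about 24 mm apart centre to centre, and slide along the trough when pushed.
- ring_c: the farthest ring; origin at its centre, as point ring_c_mid.
- ring_a: the ring nearest the entry end; origin at its centre, as point ring_a_mid.
- ring_b: the middle ring; origin at its centre, as point ring_b_mid.
- trough: fixed wooden V-trough 60 wide (x), 157 long, origin on the bench; y axis runs along the V from the open entry end (y = -52 mm) to the far end (y = 105 mm). V flanks at 45 degrees, tops 53 mm above the bench at x = +-17 mm, open above. It carries the sprung stop described under trough_axis.
- trough_axis (a point): on the rings' common axis, 60 mm above the trough's origin; y along the row, away from the entry. Sprung stop: steel plate 54 wide, 44 to 78 mm above the bench, open-topped gap of 14 mm for the rod. Its front face is set unmeasured between y = 30 and 60 mm here: feel for it. Pushed along +y it yields 3.5 N per mm after 1.5 N, 12 mm at most, and springs back; its carriage stays put.
- stand: fixed drying stand 70 wide, 165 long, base 12 high, origin on the bench; y axis from its neck fork (y = -62.5 mm) to its tip fork (y = +62.5 mm). Each fork is an open-topped 45-degree V, 8 thick along y, about 31 wide between its tops, which stand 82 mm (neck) and 85 mm (tip) above the bench.
- stand_axis (a point): point 75 mm above the bench over the stand's origin, on the axis of a skewer lying in both forks; it corresponds to skewer y = 87.5 mm. y axis as the stand's (handle end to tip end).
- big_ring_mid (a point): bystander: centre of a larger flat brass ring lying on the bench, outside 48, bore 30, 7 thick.
- tweezers: bystander: steel tweezers lying on the bench, 110 long along y, under 12 high.
- ornament: bystander: flat five-petalled brass wire ornament on the bench, about 44 across, 4 high.
- steel_block: bystander: steel bench block 60 x 60 x 28 high on the bench.
- jar: bystander: amber glass jar with dark lid, 56 diameter, 75 high.

How it is judged:
On the way, in this order (a step that is already met when the one before it is completed fails the run):
1. the skewer's rod passes through all three rings (x of ring_a_mid in the frame of skewer between -0.005 and 0.005 m and z of ring_a_mid in the frame of skewer between -0.005 and 0.005 m and y of ring_a_mid in the frame of skewer between 0.056 and 0.157 m and x of ring_b_mid in the frame of skewer between -0.005 and 0.005 m and z of ring_b_mid in the frame of skewer between -0.005 and 0.005 m and y of ring_b_mid in the frame of skewer between 0.056 and 0.157 m and x of ring_c_mid in the frame of skewer between -0.005 and 0.005 m and z of ring_c_mid in the frame of skewer between -0.005 and 0.005 m and y of ring_c_mid in the frame of skewer between 0.056 and 0.157 m), for 0.05 s.
2. the rings are closed up on the collar and pressed against the sprung stop with more than 5 N (x of ring_a_mid in the frame of skewer between -0.005 and 0.005 m and z of ring_a_mid in the frame of skewer between -0.005 and 0.005 m and y of ring_a_mid in the frame of skewer between 0.056 and 0.095 m and x of ring_b_mid in the frame of skewer between -0.005 and 0.005 m and z of ring_b_mid in the frame of skewer between -0.005 and 0.005 m and y of ring_b_mid in the frame of skewer between 0.056 and 0.095 m and x of ring_c_mid in the frame of skewer between -0.005 and 0.005 m and z of ring_c_mid in the frame of skewer between -0.005 and 0.005 m and y of ring_c_mid in the frame of skewer between 0.056 and 0.095 m and contact force between ring_c and trough above 5 N), for 0.2 s.
3. all three rings hang on the skewer, lifted clear of the trough (all of step 1 and height (world z) of each of ring_a_mid, ring_b_mid, ring_c_mid above 0.085 m and contact force between each of ring_a, ring_b, ring_c and trough below 0.01 N), for 0.2 s.
At the end, for the whole second after the job is handed in: The skewer lies in both forks the way round it lay before (within 6 mm sideways and in height, 15 mm lengthwise), all three rings on its rod, closed up on the collar with at most 12 mm total slack, all at rest and released (x of ring_a_mid in the frame of skewer between -0.005 and 0.005 m and z of ring_a_mid in the frame of skewer between -0.005 and 0.005 m and y of ring_a_mid in the frame of skewer between 0.056 and 0.103 m and x of ring_b_mid in the frame of skewer between -0.005 and 0.005 m and z of ring_b_mid in the frame of skewer between -0.005 and 0.005 m and y of ring_b_mid in the frame of skewer between 0.056 and 0.103 m and x of ring_c_mid in the frame of skewer between -0.005 and 0.005 m and z of ring_c_mid in the frame of skewer between -0.005 and 0.005 m and y of ring_c_mid in the frame of skewer between 0.056 and 0.103 m and x of skewer_neck in the frame of stand_axis between -0.006 and 0.006 m and z of skewer_neck in the frame of stand_axis between -0.006 and 0.006 m and y of skewer_neck in the frame of stand_axis between -0.078 and -0.047 m and x of skewer_tip in the frame of stand_axis between -0.006 and 0.006 m and z of skewer_tip in the frame of stand_axis between -0.006 and 0.006 m and linear speed of each of skewer, ring_a, ring_b, ring_c below 0.02 m/s); the robot touches nothing.
It fails at once if a ring is pushed with more than 20 N (against the stop or by the skewer) (contact force between ring_c and trough above 20 N or contact force between any of ring_a, ring_b, ring_c and skewer above 20 N).
It fails at once if a ring or the skewer falls (its middle comes below 30 mm) (height (world z) of any of ring_a_mid, ring_b_mid, ring_c_mid, skewer below 0.03 m).
It fails at once if a bystander is moved by more than 20 mm (distance of any of big_ring_mid, tweezers, ornament, steel_block, jar from where it was at the start of the episode above 0.02 m).
It also fails if it takes over 59 s, if anything falls off the work surface, if the arm or the gripper's body presses on something with over 40 N, if the wrist force passes 120 N, or if a joint passes its speed limit or range.

## Robot

A 6-joint arm with a two-finger parallel gripper is mounted at the origin on the work surface. World frame = base frame: x ahead of the robot, y to its left, z up, the work surface at z = 0. Lengths are in m, angles in rad, forces in N, time in s.
With the tool pointing down it reaches from about 0.3 to 0.775 m from the base axis. Payload 14.6 kg.
Tool frame: the origin (TCP) lies on the front face of the gripper's body, between the roots of the fingers; the fingertips stand 97 mm ahead of it and the grasp point (between the pads) lies 78 mm ahead of it; z points along the fingers, y is the direction in which the jaws open and shut (so a half turn about z gives the same grasp; the last joint's range is limited). The gripper opens to 94 mm and grips with 3 to 60 N. Pads are 16 mm wide; open, the fingers measure 119 mm over their backs; the gripper's body (75 mm by 177 mm) begins 78 mm behind the grasp point.
Start: joints at [1.27, 0.3, 1.521, -0, 1.321, -0.067], TCP at [0.127, 0.535, 0.303] pointing down, gripper open.
Joint ranges: [-3.03, 3.03], [-0.79, 2.21], [0.23, 2.52], [-1.04, 4.18], [0, 3.07], [-2.55, 2.55]. Speed limits (rad/s): [2.22, 2.22, 2.57, 3.14, 3.14, 3.14].

## Interface

Orientations are given as [roll, pitch, yaw] about the fixed x, y, z axes, in that order (R = Rz(yaw) Ry(pitch) Rx(roll)).
In Python, from station import ctrl gives the robot as it stands. The module is installed in compiled form; this text tells all that it offers.
- The arm moves only by the shell command python3 -m pendant 'ROWS' [FORCE]. ROWS is JSON, a list of rows, each an object of numbers: "rx", "ry", "rz": the turn, a rotation vector about the tool's x, y, z each as a share of 4 degrees, from -1 to 1; "tx", "ty", "tz": the shift along the tool's x, y, z each as a share of 0.04 m, from -1 to 1; "grip": the gripper command: -1 is fully open, 1 is shut, values between are in proportion. A call has 1 to 8 rows; each row shifts and turns the pose as measured when the row begins, along the tool's axes as they then stand; what a row does not reach is not made up. A row lasts 1/12 s, in which the tool goes at most 41.7 mm and 7.16 degrees, less where a joint would pass 70% of its speed; a pose out of reach is approached as far as the arm can. A call with a number of a shift or a turn outside -1 to 1 is refused whole. A call with a gripper value outside its range is refused whole. The fingers move at their own pace and stop on an object; FORCE is the grip in N (left out, the last holds). Time passes only in rows, so rows that do not move let the fingers close. It gives the time, the measured TCP pose, the force and the opening at its end, in the units of the state.
- ctrl.get_obs(): the state, without advancing time (a new reading comes with each control period).
- ctrl.camera(name): name is "scene" or "top" or "wrist"; returns a dict with "pixels" (384x512x3 uint8, blue, green, red), "fx", "fy", "cx", "cy" (pixels), "world_from_camera" (4x4, takes a point from camera to world coordinates). Camera axes: x right, y up, looking along -z (the intrinsics and any distortion apply to the point x, -y, -z); pixel columns grow to the right and rows downward; lengths in m; the calibration is good to about 2 mm. A picture is of the moment at which its call begins. There is no depth.
- ctrl.hand_in(): hands the job in, once; it reports no verdict.
The state is a dict: "time_s": time; "qpos": joint angles; "joint_vel": joint speeds; "tau": joint torques, N m; "ee_pos": TCP position; "eef_rot": TCP orientation; "force": force on the tool from outside, world axes, zero at the start; "moment": the same for the moment, N m; "grip_width": finger opening in m.
Only numpy, scipy, OpenCV 4.12 (cv2) and the standard library are available. Lean on these libraries where they do the work, as an engineer would, in place of code of your own. Each camera call takes 0.05 s, during which the arm holds its last target.

## Working session

There is one attempt and no reset: what is moved stays moved. The work goes in short steps, Python scripts to look and compute and a shell command to move; the robot and the scene stay as the last step left them, time stands still between calls to the robot, and variables do not carry over. Pictures are saved under pics/ and viewed, and the job is handed in when it is done.

```bash
mkdir -p pics; ls; python3 - <<'E'
from station import ctrl
import cv2,numpy as np
o=ctrl.get_obs(); print(o)
for n in ["scene","top","wrist"]:
    c=ctrl.camera(n); cv2.imwrite(f"pics/{n}0.png",c["pixels"]); print(n,c["fx"],c["fy"],c["cx"],c["cy"],{k:v for k,v in c.items() if k!="pixels"}.keys()); print(np.round(c["world_from_camera"],4))
E
```

```text
pics
{'time_s': 0.0, 'qpos': array([ 1.27037592e+00,  3.00468131e-01,  1.52161994e+00,  1.89754575e-05,
        1.32068803e+00, -6.65815779e-02]), 'joint_vel': array([ 7.75005365e-04, -1.06827301e-03,  5.89980165e-04, -2.13571611e-04,
        1.07213171e-03,  8.62585920e-05]), 'tau': array([ 2.18268862e-03, -5.31809771e+01, -3.52741814e+01,  7.09030358e-02,
        2.42699473e-02, -6.88259024e-05]), 'ee_pos': array([0.12738453, 0.53487927, 0.30207145]), 'eef_rot': array([-3.14041305e+00, -9.70764825e-05,  2.90774906e+00]), 'force': array([-0.2023445 , -0.41499367,  0.24861051]), 'moment': array([0.00955189, 0.01198344, 0.04099875]), 'grip_width': 0.09412410196868504}
scene 481.3573169471949 481.3573169471949 257.11574480775823 193.6361137553647 dict_keys(['fx', 'fy', 'cx', 'cy', 'world_from_camera'])
[[-0.344  -0.5965  0.7252  1.4083]
 [ 0.9388 -0.2057  0.2762  0.3844]
 [-0.0156  0.7758  0.6308  0.85  ]
 [ 0.      0.      0.      1.    ]]
top 436.7801013775867 436.7801013775867 243.87394791334773 188.42861670984075 dict_keys(['fx', 'fy', 'cx', 'cy', 'world_from_camera'])
[[ 0.0296  0.9846 -0.1725  0.325 ]
 [-0.9996  0.0296 -0.0028  0.0442]
 [ 0.0023  0.1725  0.985   1.2051]
 [ 0.      0.      0.      1.    ]]
wrist 275.49820572505354 275.49820572505354 255.69516295856127 195.55844745250883 dict_keys(['fx', 'fy', 'cx', 'cy', 'world_from_camera'])
[[ 2.316e-01 -9.419e-01 -2.434e-01  5.760e-02]
 [ 9.728e-01  2.241e-01  5.840e-02  5.515e-01]
 [-4.000e-04 -2.504e-01  9.682e-01  3.832e-01]
 [ 0.000e+00  0.000e+00  0.000e+00  1.000e+00]]
```

View pics/scene0.png

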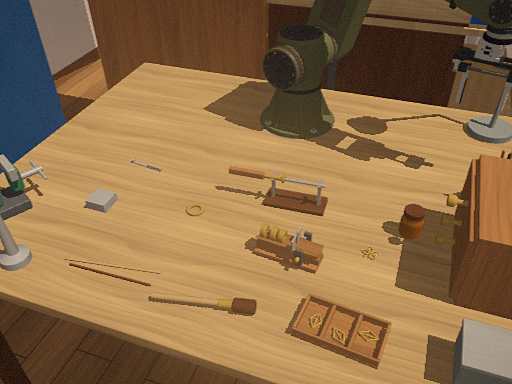

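View pics/top0.png

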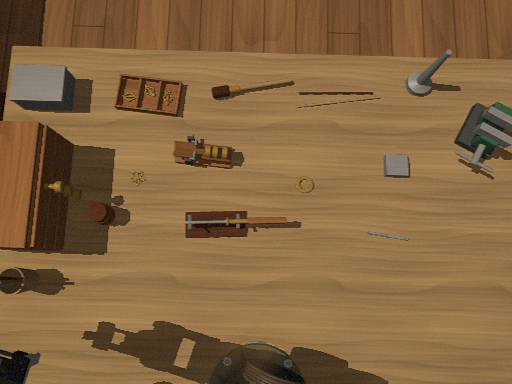

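View pics/wrist0.png

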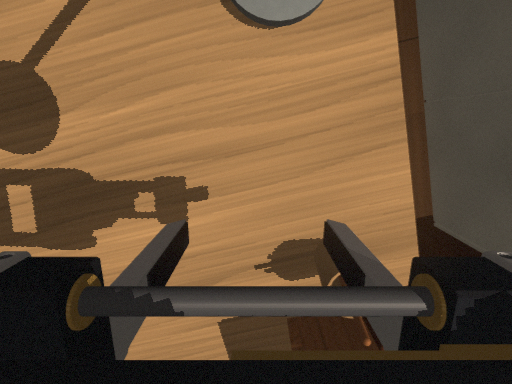

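The overview shows the stand near top px (216,223) with the skewer's handle to the right (−y) and its tip to the left. The trough is near (205,153), with its stop on the left. Next I'll enlarge.

```bash
python3 - <<'E'
import cv2
t=cv2.imread("pics/top0.png")
cv2.imwrite("pics/topA.png",cv2.resize(t[200:250,170:300],None,fx=6,fy=6,interpolation=cv2.INTER_CUBIC))
cv2.imwrite("pics/topB.png",cv2.resize(t[125:180,160:250],None,fx=8,fy=8,interpolation=cv2.INTER_CUBIC))
s=cv2.imread("pics/scene0.png")
cv2.imwrite("pics/scA.png",cv2.resize(s[155:225,220:340],None,fx=6,fy=6,interpolation=cv2.INTER_CUBIC))
cv2.imwrite("pics/scB.png",cv2.resize(s[215:280,245:335],None,fx=8,fy=8,interpolation=cv2.INTER_CUBIC))
E
```

```text
(no output)
```

View pics/topA.png

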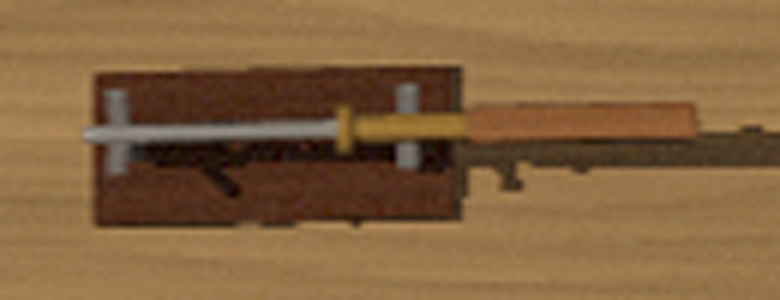

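View pics/topB.png

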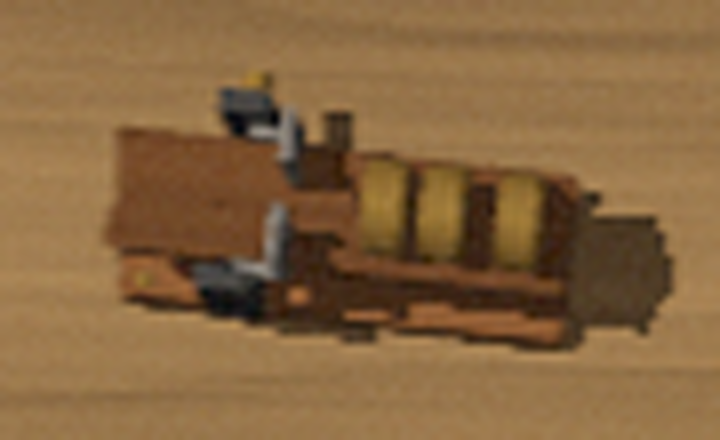

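View pics/scA.png

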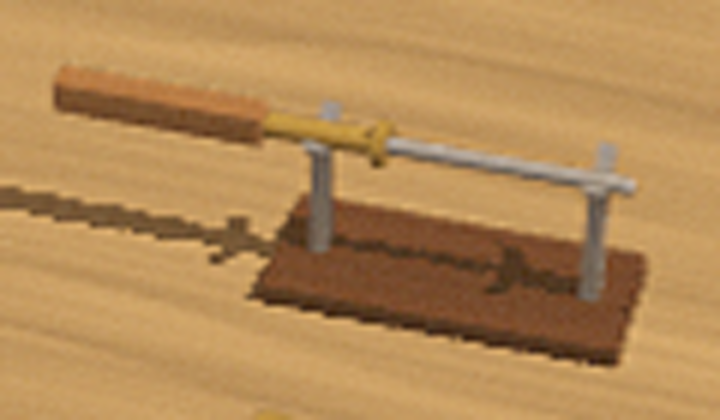

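View pics/scB.png

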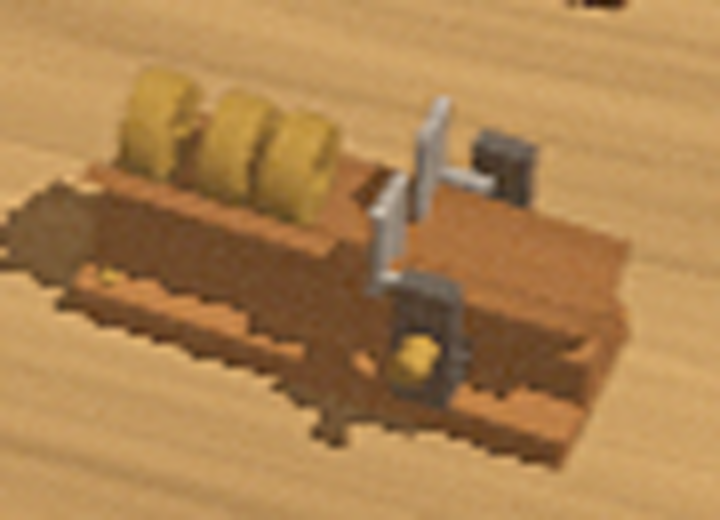

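```bash
cat > h.py <<'E'
import numpy as np,cv2
from scipy.spatial.transform import Rotation as Ro
def proj_plane(c,u,v,z):
    d=np.array([(u-c["cx"])/c["fx"],-(v-c["cy"])/c["fy"],-1.0])
    T=c["world_from_camera"]; w=T[:3,:3]@d; o=T[:3,3]
    return o+w*(z-o[2])/w[2]
def topix(c,p):
    T=c["world_from_camera"]; q=T[:3,:3].T@(np.asarray(p)-T[:3,3])
    return c["cx"]+c["fx"]*q[0]/-q[2], c["cy"]-c["fy"]*q[1]/-q[2]
E
python3 - <<'E'
from h import *; from station import ctrl
np.set_printoptions(precision=4,suppress=True)
c=ctrl.camera("top"); s=ctrl.camera("scene")
f=lambda X,Y,x0,y0,k,z,c=c: proj_plane(c,(X+.5)/k-.5+x0,(Y+.5)/k-.5+y0,z)
for n,X,Y,z in [("hend",697,121,.084),("h/n",468,121,.08),("collar",344,129,.078),("tip",83,134,.075),("s1",96,72,.012),("s2",461,67,.012),("s3",95,225,.012),("s4",461,220,.012)]: print(n,f(X,Y,170,200,6,z))
for n,X,Y,z in [("a",520,218,.065),("b",441,212,.065),("c",383,205,.065),("te",578,180,.053),("te2",570,345,0.02)]: print(n,f(X,Y,160,125,8,z))
for n,X,Y,z in [("hend",62,90,.075),("tip",632,186,.075),("collar",380,143,.075)]: print("sc",n,f(X,Y,220,155,6,z,s))
for n,X,Y,z in [("ringatop",160,72,.077),("b",238,95,.077),("c",300,115,.077)]: print("sc",n,f(X,Y,245,215,8,z,s))
for n,u,v,z in [("jar",100,213,.075),("big",305,185,.007)]: print(n,proj_plane(c,u,v,z))
E
```

```text
hend [ 0.4428 -0.0628  0.084 ]
h/n [0.4402 0.0354 0.08  ]
collar [0.4354 0.0887 0.078 ]
tip [0.4302 0.2014 0.075 ]
s1 [0.4646 0.2057 0.012 ]
s2 [0.4719 0.0388 0.012 ]
s3 [0.3949 0.2025 0.012 ]
s4 [0.4021 0.0368 0.012 ]
a [0.623  0.1023 0.065 ]
b [0.6243 0.1289 0.065 ]
c [0.6261 0.1485 0.065 ]
te [0.6401 0.0837 0.053 ]
te2 [0.5899 0.0856 0.02  ]
sc hend [ 0.444  -0.0607  0.075 ]
sc tip [0.4288 0.2001 0.075 ]
sc collar [0.4349 0.0877 0.075 ]
sc ringatop [0.6192 0.1012 0.077 ]
sc b [0.621  0.1261 0.077 ]
sc c [0.6232 0.1459 0.077 ]
jar [0.4469 0.4193 0.075 ]
big [ 0.5497 -0.1225  0.007 ]
```

```bash
cat >> h.py <<'E'
def plan(target,yaw,N,maxrows=8,grip=-1,pitchroll=None):
    """print rows (straight line in N rows) to get to target with tool down; only first maxrows"""
    from station import ctrl
    o=ctrl.get_obs(); p=o["ee_pos"].copy(); R=Ro.from_euler("xyz",o["eef_rot"])
    Rt=Ro.from_euler("xyz",[np.pi,0,yaw]) if pitchroll is None else pitchroll
    d=(np.asarray(target)-p)/N
    rv=(R.inv()*Rt).as_rotvec()/N
    rows=[]
    for i in range(min(N,maxrows)):
        t=R.inv().apply(d)/0.04; r=np.degrees(rv)/4
        rows.append(dict(tx=round(t[0],3),ty=round(t[1],3),tz=round(t[2],3),rx=round(r[0],3),ry=round(r[1],3),rz=round(r[2],3)))
        R=R*Ro.from_rotvec(rv)
    print("pos",np.round(p,4),"rpy",np.round(np.degrees(o["eef_rot"]),2),"F",np.round(o["force"],2),"M",np.round(o["moment"],2),"w",round(o["grip_width"],4),"t",round(o["time_s"],2))
    import json
    for r in rows: print(json.dumps(r))
E
python3 -c "
from h import *
plan([.622,.06,.2],1.49,22)"
```

```text
pos [0.1274 0.535  0.3024] rpy [-179.97   -0.    166.6 ] F [-0.27 -0.2  -0.09] M [0.03 0.01 0.05] w 0.094 t 0.25
{"tx": -0.672, "ty": -0.395, "tz": 0.117, "rx": -0.0, "ry": 0.0, "rz": 0.923}
{"tx": -0.696, "ty": -0.351, "tz": 0.117, "rx": -0.0, "ry": 0.0, "rz": 0.923}
{"tx": -0.717, "ty": -0.305, "tz": 0.117, "rx": -0.0, "ry": 0.0, "rz": 0.923}
{"tx": -0.735, "ty": -0.258, "tz": 0.116, "rx": -0.0, "ry": 0.0, "rz": 0.923}
{"tx": -0.75, "ty": -0.21, "tz": 0.116, "rx": -0.0, "ry": 0.0, "rz": 0.923}
{"tx": -0.762, "ty": -0.162, "tz": 0.116, "rx": -0.0, "ry": 0.0, "rz": 0.923}
{"tx": -0.771, "ty": -0.112, "tz": 0.116, "rx": -0.0, "ry": 0.0, "rz": 0.923}
{"tx": -0.777, "ty": -0.062, "tz": 0.116, "rx": -0.0, "ry": 0.0, "rz": 0.923}
```

```bash
python3 -m pendant '[{"tx":-0.67,"ty":-0.4,"tz":0.1,"rz":0.92,"grip":-1},{"tx":-0.7,"ty":-0.35,"tz":0.1,"rz":0.92,"grip":-1},{"tx":-0.72,"ty":-0.3,"tz":0.1,"rz":0.92,"grip":-1},{"tx":-0.735,"ty":-0.26,"tz":0.1,"rz":0.92,"grip":-1},{"tx":-0.75,"ty":-0.21,"tz":0.1,"rz":0.92,"grip":-1},{"tx":-0.76,"ty":-0.16,"tz":0.1,"rz":0.92,"grip":-1},{"tx":-0.77,"ty":-0.11,"tz":0.1,"rz":0.92,"grip":-1},{"tx":-0.78,"ty":-0.06,"tz":0.1,"rz":0.92,"grip":-1}]'
python3 -c "
from h import *
plan([.622,.06,.2],1.49,15)"
```

```text
pos [0.1274 0.535  0.3024] rpy [-179.97   -0.    166.6 ] F [-0.27 -0.2  -0.09] M [0.03 0.01 0.05] w 0.094 t 0.25
{"tx": -0.985, "ty": -0.579, "tz": 0.171, "rx": -0.0, "ry": 0.0, "rz": 1.354}
{"tx": -1.036, "ty": -0.483, "tz": 0.171, "rx": -0.0, "ry": 0.0, "rz": 1.354}
{"tx": -1.077, "ty": -0.384, "tz": 0.171, "rx": -0.0, "ry": 0.0, "rz": 1.354}
{"tx": -1.108, "ty": -0.28, "tz": 0.171, "rx": -0.0, "ry": 0.0, "rz": 1.354}
{"tx": -1.129, "ty": -0.174, "tz": 0.171, "rx": -0.0, "ry": 0.0, "rz": 1.354}
{"tx": -1.141, "ty": -0.067, "tz": 0.171, "rx": -0.0, "ry": 0.0, "rz": 1.354}
{"tx": -1.142, "ty": 0.041, "tz": 0.171, "rx": -0.0, "ry": 0.0, "rz": 1.354}
{"tx": -1.133, "ty": 0.149, "tz": 0.171, "rx": -0.0, "ry": 0.0, "rz": 1.354}$[0]: bad value
```

```bash
python3 -m pendant '[{"tx":-0.67,"ty":-0.4,"tz":0.1,"rx":0,"ry":0,"rz":0.92,"grip":-1},{"tx":-0.7,"ty":-0.35,"tz":0.1,"rx":0,"ry":0,"rz":0.92,"grip":-1},{"tx":-0.72,"ty":-0.3,"tz":0.1,"rx":0,"ry":0,"rz":0.92,"grip":-1},{"tx":-0.735,"ty":-0.26,"tz":0.1,"rx":0,"ry":0,"rz":0.92,"grip":-1},{"tx":-0.75,"ty":-0.21,"tz":0.1,"rx":0,"ry":0,"rz":0.92,"grip":-1},{"tx":-0.76,"ty":-0.16,"tz":0.1,"rx":0,"ry":0,"rz":0.92,"grip":-1},{"tx":-0.77,"ty":-0.11,"tz":0.1,"rx":0,"ry":0,"rz":0.92,"grip":-1},{"tx":-0.78,"ty":-0.06,"tz":0.1,"rx":0,"ry":0,"rz":0.92,"grip":-1}]'
python3 -c "
from h import *
plan([.622,.06,.2],1.49,16)"
```

```text
time_s: 0.92
ee_pos: [0.3096, 0.3568, 0.2687]
eef_rot: [3.141, -0.001, 2.381]
force: [0.9, 0.1, -0.4]
grip_width: 0.0939
pos [0.3096 0.3568 0.2687] rpy [ 1.7999e+02 -4.0000e-02  1.3642e+02] F [ 0.92  0.13 -0.38] M [-0.06 -0.02 -0.02] w 0.0939 t 0.92
{"tx": -0.673, "ty": 0.0, "tz": 0.107, "rx": -0.0, "ry": -0.001, "rz": 0.798}
{"tx": -0.672, "ty": 0.038, "tz": 0.107, "rx": -0.0, "ry": -0.001, "rz": 0.798}
{"tx": -0.669, "ty": 0.075, "tz": 0.107, "rx": -0.0, "ry": -0.001, "rz": 0.798}
{"tx": -0.664, "ty": 0.112, "tz": 0.107, "rx": -0.0, "ry": -0.001, "rz": 0.798}
{"tx": -0.657, "ty": 0.149, "tz": 0.107, "rx": -0.0, "ry": -0.001, "rz": 0.798}
{"tx": -0.647, "ty": 0.186, "tz": 0.107, "rx": -0.0, "ry": -0.001, "rz": 0.798}
{"tx": -0.636, "ty": 0.221, "tz": 0.107, "rx": -0.0, "ry": -0.001, "rz": 0.798}
{"tx": -0.623, "ty": 0.256, "tz": 0.107, "rx": -0.0, "ry": -0.001, "rz": 0.798}
```

Works: it tracks accurately, and all six numbers are needed in each row.

```bash
python3 -m pendant '[{"tx":-0.75,"ty":0.0,"tz":0.1,"rx":0,"ry":0,"rz":0.95,"grip":-1},{"tx":-0.75,"ty":0.05,"tz":0.1,"rx":0,"ry":0,"rz":0.95,"grip":-1},{"tx":-0.75,"ty":0.1,"tz":0.1,"rx":0,"ry":0,"rz":0.95,"grip":-1},{"tx":-0.74,"ty":0.14,"tz":0.1,"rx":0,"ry":0,"rz":0.95,"grip":-1},{"tx":-0.73,"ty":0.19,"tz":0.1,"rx":0,"ry":0,"rz":0.95,"grip":-1},{"tx":-0.72,"ty":0.23,"tz":0.1,"rx":0,"ry":0,"rz":0.95,"grip":-1},{"tx":-0.7,"ty":0.28,"tz":0.1,"rx":0,"ry":0,"rz":0.95,"grip":-1},{"tx":-0.67,"ty":0.33,"tz":0.1,"rx":0,"ry":0,"rz":0.95,"grip":-1}]'
python3 -c "
from h import *
plan([.622,.06,.2],1.49,6)"
```

```text
time_s: 1.58
ee_pos: [0.4878, 0.1766, 0.2354]
eef_rot: [3.141, -0.001, 1.823]
force: [0.3, 0.1, 1.0]
grip_width: 0.0945
pos [0.4878 0.1766 0.2354] rpy [ 1.7995e+02 -6.0000e-02  1.0444e+02] F [0.29 0.07 0.96] M [-0.06  0.06  0.01] w 0.0945 t 1.58
{"tx": -0.61, "ty": 0.42, "tz": 0.147, "rx": 0.002, "ry": -0.003, "rz": 0.794}
{"tx": -0.586, "ty": 0.453, "tz": 0.147, "rx": 0.002, "ry": -0.003, "rz": 0.794}
{"tx": -0.56, "ty": 0.485, "tz": 0.147, "rx": 0.002, "ry": -0.003, "rz": 0.794}
{"tx": -0.532, "ty": 0.515, "tz": 0.148, "rx": 0.002, "ry": -0.003, "rz": 0.794}
{"tx": -0.502, "ty": 0.544, "tz": 0.148, "rx": 0.002, "ry": -0.003, "rz": 0.794}
{"tx": -0.471, "ty": 0.571, "tz": 0.148, "rx": 0.002, "ry": -0.003, "rz": 0.794}
```

```bash
python3 -m pendant '[{"tx":-0.61,"ty":0.42,"tz":0.15,"rx":0,"ry":0,"rz":0.8,"grip":-1},{"tx":-0.59,"ty":0.45,"tz":0.15,"rx":0,"ry":0,"rz":0.8,"grip":-1},{"tx":-0.56,"ty":0.48,"tz":0.15,"rx":0,"ry":0,"rz":0.8,"grip":-1},{"tx":-0.53,"ty":0.52,"tz":0.15,"rx":0,"ry":0,"rz":0.8,"grip":-1},{"tx":-0.5,"ty":0.54,"tz":0.15,"rx":0,"ry":0,"rz":0.8,"grip":-1},{"tx":-0.47,"ty":0.57,"tz":0.15,"rx":0,"ry":0,"rz":0.8,"grip":-1},{"tx":0,"ty":0,"tz":0,"rx":0,"ry":0,"rz":0,"grip":-1},{"tx":0,"ty":0,"tz":0,"rx":0,"ry":0,"rz":0,"grip":-1}]'
python3 -c "
from h import *
from station import ctrl
c=ctrl.camera('wrist'); cv2.imwrite('pics/w1.png',c['pixels'])
plan([.622,.05,.16],1.49,2)"
```

```text
time_s: 2.25
ee_pos: [0.6287, 0.0465, 0.1949]
eef_rot: [-3.14, -0.001, 1.46]
force: [-0.3, 0.1, -0.1]
grip_width: 0.0941
pos [0.6284 0.0466 0.1949] rpy [-1.799e+02 -4.000e-02  8.368e+01] F [ 0.42 -0.21 -0.25] M [-0.1   0.09 -0.07] w 0.0941 t 2.3
{"tx": 0.033, "ty": -0.084, "tz": 0.436, "rx": -0.012, "ry": -0.005, "rz": -0.211}
{"tx": 0.035, "ty": -0.084, "tz": 0.436, "rx": -0.012, "ry": -0.005, "rz": -0.211}
```

View pics/w1.png

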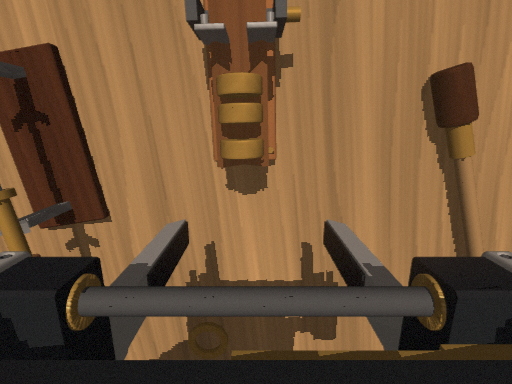

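The wrist view shows the three rings at about (240,83), (241,112) and (243,148), with the stop's plates at rows ~30. I'll go lower over them.

```bash
python3 -m pendant '[{"tx":0.1,"ty":-0.12,"tz":0.6,"rx":0,"ry":0,"rz":-0.1,"grip":-1},{"tx":0.1,"ty":-0.12,"tz":0.6,"rx":0,"ry":0,"rz":-0.1,"grip":-1},{"tx":0,"ty":0,"tz":0,"rx":0,"ry":0,"rz":0,"grip":-1},{"tx":0,"ty":0,"tz":0,"rx":0,"ry":0,"rz":0,"grip":-1}]'
python3 - <<'E'
from h import *
from station import ctrl
c=ctrl.camera('wrist'); cv2.imwrite('pics/w2.png',c['pixels'])
import pickle; o=ctrl.get_obs(); pickle.dump((c,o),open('w2.pkl','wb')); print(o['ee_pos'],np.degrees(o['eef_rot']))
cv2.imwrite('pics/w2z.png',cv2.resize(c['pixels'][0:200,160:360],None,fx=3,fy=3,interpolation=cv2.INTER_CUBIC))
E
```

```text
time_s: 2.63
ee_pos: [0.6184, 0.0582, 0.1482]
eef_rot: [3.14, -0.001, 1.48]
force: [-0.0, -0.2, -0.0]
grip_width: 0.0938
[0.61833755 0.05819096 0.14808831] [ 1.79944864e+02 -6.55807992e-02  8.47713475e+01]
```

View pics/w2z.png

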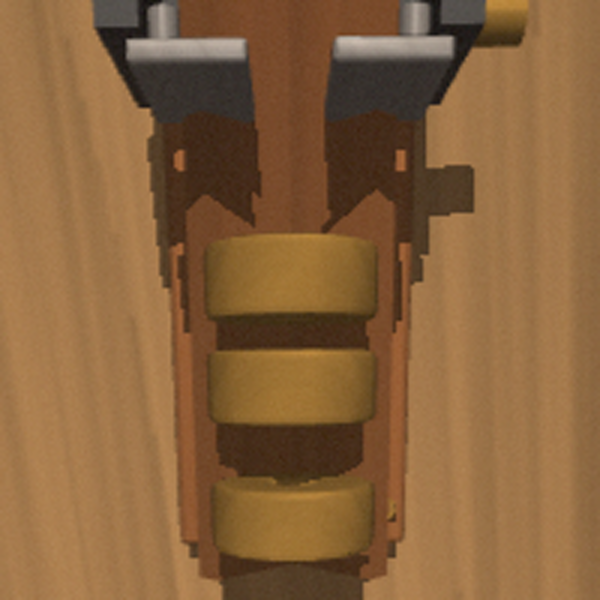

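```bash
python3 - <<'E'
from h import *
import pickle; c,o=pickle.load(open('w2.pkl','rb'))
np.set_printoptions(precision=4,suppress=True)
f=lambda X,Y,z: proj_plane(c,(X+.5)/3-.5+160,(Y+.5)/3-.5,z)
P={}
for n,l,r,y in [('a',212,375,516),('b',208,376,385),('c',204,377,276)]:
    L=f(l,y,.0615);R=f(r,y,.0615); P[n]=(L+R)/2; print(n,P[n],np.linalg.norm(L-R))
d=P['c']-P['a']; print('yaw off y',np.degrees(np.arctan2(-d[0],d[1])),d)
for n,X,Y,z in [('stopL',250,62,.078),('stopR',335,62,.078),('plL',128,62,.078),('plR',455,62,.078),('entryL',200,577,.053),('entryR',386,577,.053)]: print(n,f(X,Y,z))
print(c['world_from_camera'][:3,3])
E
```

```text
a [0.6245 0.1021 0.0615] 0.03341781798522818
b [0.6265 0.1282 0.0615] 0.03312411902082703
c [0.628  0.1483 0.0615] 0.03305677922506065
yaw off y -4.416254770950158 [0.0036 0.0462 0.    ]
stopL [0.6242 0.1797 0.078 ]
stopR [0.6379 0.1785 0.078 ]
plL [0.6045 0.1815 0.078 ]
plR [0.6574 0.1767 0.078 ]
entryL [0.6028 0.0891 0.053 ]
entryR [0.6434 0.0854 0.053 ]
[0.6256 0.1301 0.2293]
```

The rings measure collinear along a yaw of ≈ −4.9°, a at (0.6245,0.102) and c at (0.628,0.148), with outlines 33–33.4 mm against the known 34. The stop's face is near y≈0.179. Next, over to the skewer.

```bash
python3 -m pendant '[{"tx":-0.3,"ty":-0.3,"tz":-0.8,"rx":0,"ry":0,"rz":-0.2,"grip":-1},{"tx":-0.3,"ty":-0.8,"tz":-0.4,"rx":0,"ry":0,"rz":-0.4,"grip":-1},{"tx":-0.3,"ty":-0.8,"tz":0,"rx":0,"ry":0,"rz":-0.4,"grip":-1},{"tx":-0.3,"ty":-0.8,"tz":0,"rx":0,"ry":0,"rz":-0.4,"grip":-1},{"tx":-0.3,"ty":-0.8,"tz":0,"rx":0,"ry":0,"rz":-0.4,"grip":-1},{"tx":-0.2,"ty":-0.7,"tz":0,"rx":0,"ry":0,"rz":-0.2,"grip":-1},{"tx":0,"ty":0,"tz":0,"rx":0,"ry":0,"rz":0,"grip":-1}]'
python3 -c "
from h import *
plan([.4405,-.0145,.19],np.radians(92.9),2)"
```

```text
time_s: 3.27
ee_pos: [0.4425, -0.0059, 0.2052]
eef_rot: [3.13, 0.001, 1.631]
force: [-0.6, 0.5, -0.5]
grip_width: 0.0942
pos [ 0.4425 -0.0059  0.2052] rpy [1.7933e+02 4.0000e-02 9.3460e+01] F [-0.56  0.52 -0.51] M [-0.08  0.1   0.02] w 0.0942 t 3.27
{"tx": -0.105, "ty": -0.033, "tz": 0.19, "rx": 0.084, "ry": 0.004, "rz": 0.07}
{"tx": -0.105, "ty": -0.032, "tz": 0.19, "rx": 0.084, "ry": 0.004, "rz": 0.07}
```

```bash
python3 -m pendant '[{"tx":-0.12,"ty":-0.03,"tz":0.2,"rx":0.08,"ry":0,"rz":0.07,"grip":-1},{"tx":-0.12,"ty":-0.03,"tz":0.2,"rx":0.08,"ry":0,"rz":0.07,"grip":-1},{"tx":0,"ty":0,"tz":0,"rx":0,"ry":0,"rz":0,"grip":-1}]'
python3 - <<'E'
from h import *
from station import ctrl
c=ctrl.camera('wrist')
import pickle; o=ctrl.get_obs(); pickle.dump((c,o),open('w3.pkl','wb')); print(o['ee_pos'],np.degrees(o['eef_rot']))
cv2.imwrite('pics/w3.png',c['pixels'])
cv2.imwrite('pics/w3z.png',cv2.resize(c['pixels'][0:290,160:360],None,fx=2,fy=2,interpolation=cv2.INTER_CUBIC))
E
```

```text
time_s: 3.52
ee_pos: [0.4419, -0.0166, 0.1919]
eef_rot: [3.134, 0.002, 1.62]
force: [0.7, -0.2, -0.7]
grip_width: 0.094
[ 0.44220493 -0.01634667  0.1923523 ] [1.79549476e+02 1.05028735e-01 9.28483473e+01]
```

View pics/w3.png

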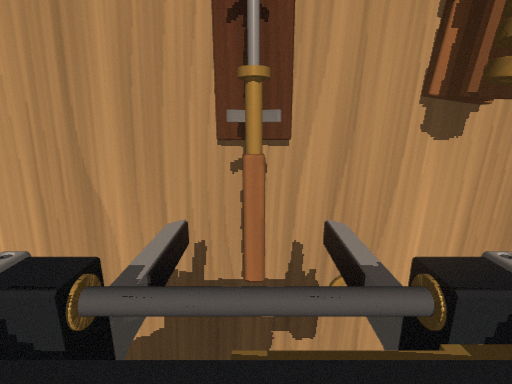

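View pics/w3z.png

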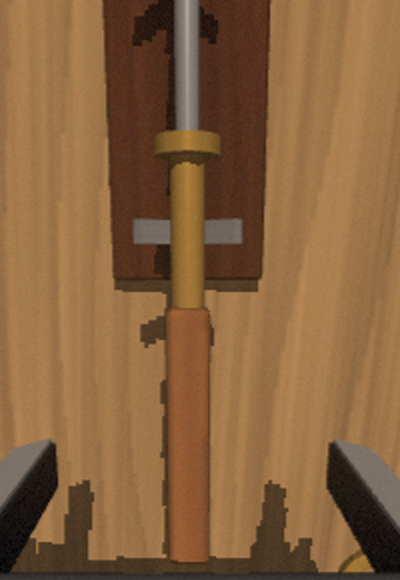

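```bash
python3 - <<'E'
from h import *
import pickle; c,o=pickle.load(open('w3.pkl','rb'))
np.set_printoptions(precision=4,suppress=True)
f=lambda X,Y,z: proj_plane(c,(X+.5)/2-.5+160,(Y+.5)/2-.5,z)
for n,X,Y,z in [('rodtop',187.2,2,.076),('rod',187.5,128,.077),('collar',187.5,145,.075),('neckcoll',187,160,.08),('neck0',187,300,.077),('h0',188.5,308,.084),('hend',189,562,.084),('fork1',187,219,.082),('fork2',187,244,.082),('forkL',133,232,.082),('forkR',242,232,.082)]: print(n,f(X,Y,z))
E
```

```text
rodtop [0.4348 0.1299 0.076 ]
rod [0.4366 0.0937 0.077 ]
collar [0.4368 0.0889 0.075 ]
neckcoll [0.4369 0.0835 0.08  ]
neck0 [0.4391 0.0381 0.077 ]
h0 [0.4397 0.0361 0.084 ]
hend [ 0.4446 -0.061   0.084 ]
fork1 [0.4378 0.0651 0.082 ]
fork2 [0.4382 0.0571 0.082 ]
forkL [0.4201 0.0601 0.082 ]
forkR [0.4563 0.0619 0.082 ]
```

```bash
python3 -m pendant '[{"tx":0.03,"ty":0,"tz":0.5,"rx":0.05,"ry":0,"rz":0,"grip":-1},{"tx":0.03,"ty":0,"tz":0.48,"rx":0.05,"ry":0,"rz":0,"grip":-1},{"tx":0,"ty":0,"tz":0,"rx":0,"ry":0,"rz":0,"grip":-1},{"tx":0,"ty":0,"tz":0,"rx":0,"ry":0,"rz":0,"grip":-1}]' 60
python3 -c "
from h import *
plan([.442,-.014,.153],np.radians(92.9),1)"
```

```text
time_s: 3.9
ee_pos: [0.4453, -0.0137, 0.1523]
eef_rot: [3.14, 0.002, 1.621]
force: [0.3, -0.1, -0.2]
grip_width: 0.094
pos [ 0.4453 -0.0137  0.1523] rpy [1.7991e+02 1.1000e-01 9.2850e+01] F [ 0.34 -0.07 -0.18] M [-0.02  0.07  0.01] w 0.094 t 3.9
{"tx": -0.004, "ty": -0.083, "tz": -0.017, "rx": 0.024, "ry": 0.026, "rz": -0.012}
```

```bash
python3 -m pendant '[{"tx":0,"ty":-0.08,"tz":-0.02,"rx":0,"ry":0,"rz":0,"grip":-1},{"tx":0,"ty":0,"tz":0,"rx":0,"ry":0,"rz":0,"grip":-1}]' 60
python3 - <<'E'
from h import *
from station import ctrl
c=ctrl.camera('wrist')
import pickle; o=ctrl.get_obs(); pickle.dump((c,o),open('w4.pkl','wb')); print(o['ee_pos'],np.degrees(o['eef_rot']))
cv2.imwrite('pics/w4z.png',cv2.resize(c['pixels'][0:290,100:400],None,fx=2,fy=2,interpolation=cv2.INTER_CUBIC))
E
```

```text
time_s: 4.07
ee_pos: [0.4426, -0.0137, 0.154]
eef_rot: [3.14, 0.002, 1.621]
force: [0.2, -1.1, 0.8]
grip_width: 0.0939
[ 0.44289697 -0.01373864  0.15414253] [1.79869181e+02 1.07367350e-01 9.28690098e+01]
```

View pics/w4z.png

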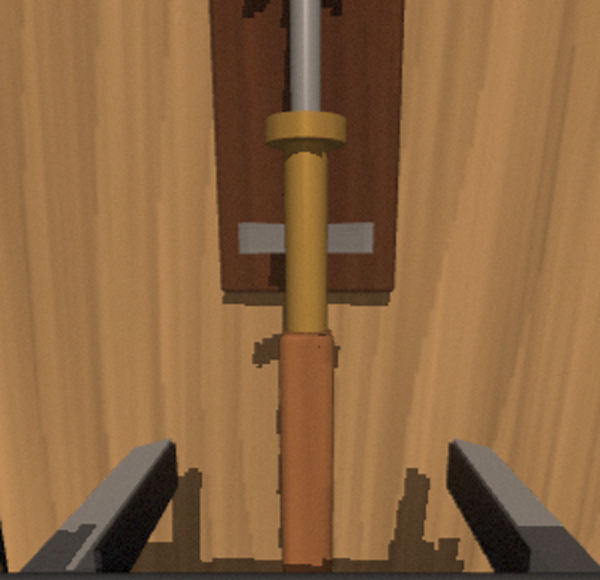

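Handle column ≈308 sits midway between the fingers (mid ≈312), about 1.2 mm off, so I'll centre and close.

```bash
python3 -m pendant '[{"tx":0,"ty":-0.03,"tz":0.02,"rx":0,"ry":0,"rz":0,"grip":-1},{"tx":0,"ty":0,"tz":0,"rx":0,"ry":0,"rz":0,"grip":0.3},{"tx":0,"ty":0,"tz":0,"rx":0,"ry":0,"rz":0,"grip":0.5},{"tx":0,"ty":0,"tz":0,"rx":0,"ry":0,"rz":0,"grip":0.6},{"tx":0,"ty":0,"tz":0,"rx":0,"ry":0,"rz":0,"grip":0.7},{"tx":0,"ty":0,"tz":0,"rx":0,"ry":0,"rz":0,"grip":0.75}]' 60
python3 - <<'E'
from station import ctrl
import cv2
c=ctrl.camera("scene"); cv2.imwrite("pics/s1.png",c["pixels"])
E
```

```text
time_s: 4.62
ee_pos: [0.4423, -0.0139, 0.1555]
eef_rot: [3.135, 0.002, 1.621]
force: [-0.1, 0.1, -0.1]
grip_width: 0.064
```

```bash
python3 -m pendant '[{"tx":0,"ty":0,"tz":0.06,"rx":0.05,"ry":0,"rz":0,"grip":0.8},{"tx":0,"ty":0,"tz":0,"rx":0,"ry":0,"rz":0,"grip":1},{"tx":0,"ty":0,"tz":0,"rx":0,"ry":0,"rz":0,"grip":1},{"tx":0,"ty":0,"tz":0,"rx":0,"ry":0,"rz":0,"grip":1}]' 60
python3 -c "
from h import *
plan([.442,-.014,.153],np.radians(92.9),1)"
```

```text
time_s: 5.0
ee_pos: [0.4423, -0.0139, 0.1527]
eef_rot: [3.14, 0.002, 1.621]
force: [0.7, 0.4, -0.6]
grip_width: 0.0336
pos [ 0.4423 -0.0139  0.1527] rpy [1.7989e+02 1.4000e-01 9.2860e+01] F [ 0.65  0.43 -0.58] M [-0.05  0.08 -0.04] w 0.0336 t 5.0
{"tx": -0.001, "ty": -0.008, "tz": -0.008, "rx": 0.027, "ry": 0.035, "rz": -0.009}
```

```bash
python3 -m pendant '[{"tx":0,"ty":0,"tz":0,"rx":0,"ry":0,"rz":0,"grip":1},{"tx":0,"ty":0,"tz":0,"rx":0,"ry":0,"rz":0,"grip":1},{"tx":0,"ty":0,"tz":0,"rx":0,"ry":0,"rz":0,"grip":1},{"tx":0,"ty":0,"tz":0,"rx":0,"ry":0,"rz":0,"grip":1}]' 60
python3 -c "
from h import *
plan([.442,-.014,.153],np.radians(92.9),1)"
```

```text
time_s: 5.33
ee_pos: [0.442, -0.0139, 0.1525]
eef_rot: [3.141, 0.002, 1.621]
force: [-1.4, -0.1, 1.9]
grip_width: 0.0153
pos [ 0.442  -0.0139  0.1525] rpy [1.7995e+02 1.4000e-01 9.2880e+01] F [-1.43 -0.05  1.87] M [-0.06  0.3   0.09] w 0.0153 t 5.33
{"tx": -0.002, "ty": -0.001, "tz": -0.012, "rx": 0.012, "ry": 0.034, "rz": -0.005}
```

```bash
python3 - <<'E'
from station import ctrl
import cv2,pickle
a=ctrl.camera("scene"); cv2.imwrite("pics/s2.png",a["pixels"])
b=ctrl.camera("wrist"); pickle.dump((a,b,ctrl.get_obs()),open("g1.pkl","wb"))
E
python3 -m pendant '[{"tx":0,"ty":0,"tz":-0.1,"rx":0,"ry":0,"rz":0,"grip":1},{"tx":0,"ty":0,"tz":-0.2,"rx":0,"ry":0,"rz":0,"grip":1},{"tx":0,"ty":0,"tz":-0.3,"rx":0,"ry":0,"rz":0,"grip":1},{"tx":0,"ty":0,"tz":-0.4,"rx":0,"ry":0,"rz":0,"grip":1},{"tx":0,"ty":0,"tz":0,"rx":0,"ry":0,"rz":0,"grip":1},{"tx":0,"ty":0,"tz":0,"rx":0,"ry":0,"rz":0,"grip":1}]' 60
python3 - <<'E'
from station import ctrl
from h import *
import cv2,pickle
a=ctrl.camera("scene"); cv2.imwrite("pics/s3.png",a["pixels"])
b=ctrl.camera("wrist"); pickle.dump((a,b,ctrl.get_obs()),open("g2.pkl","wb"))
plan([.442,-.014,.19],np.radians(92.9),1)
a0,b0,o0=pickle.load(open("g1.pkl","rb"))
Z=lambda im:cv2.resize(im[120:225,215:345],None,fx=5,fy=5,interpolation=cv2.INTER_CUBIC)
cv2.imwrite("pics/s2z.png",Z(a0["pixels"])); cv2.imwrite("pics/s3z.png",Z(a["pixels"]))
Z=lambda im:cv2.resize(im[0:290,180:330],None,fx=2,fy=2,interpolation=cv2.INTER_CUBIC)
cv2.imwrite("pics/wc.png",np.hstack([Z(b0["pixels"]),Z(b["pixels"])]))
E
```

```text
time_s: 5.93
ee_pos: [0.4421, -0.0138, 0.1958]
eef_rot: [3.14, 0.003, 1.621]
force: [-0.8, -0.8, -2.1]
grip_width: 0.0159
pos [ 0.4421 -0.0138  0.1954] rpy [1.7994e+02 1.4000e-01 9.2860e+01] F [ 0.31 -0.06 -0.62] M [-0.18  0.07  0.01] w 0.0156 t 6.03
{"tx": -0.004, "ty": -0.002, "tz": 0.134, "rx": 0.015, "ry": 0.036, "rz": -0.009}
```

View pics/s3z.png

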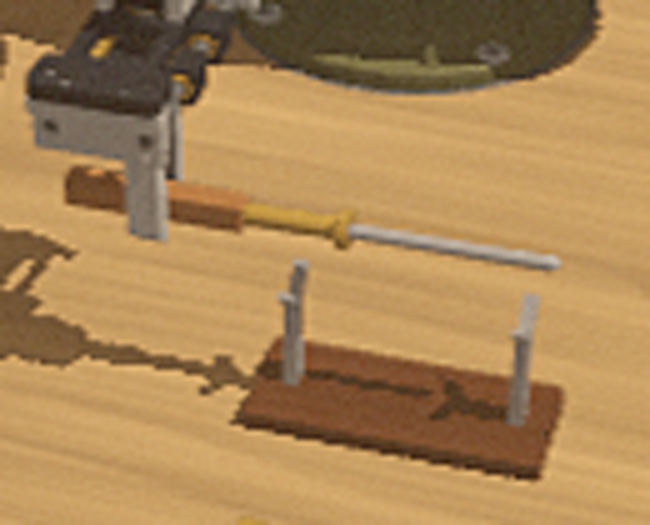

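View pics/wc.png

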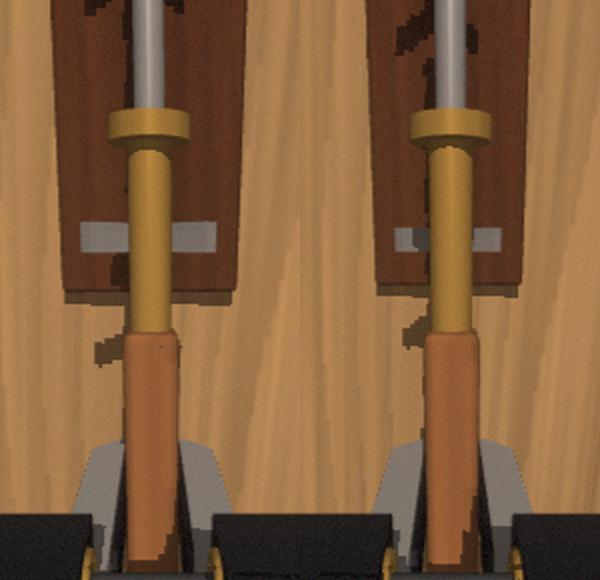

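View pics/s2z.png

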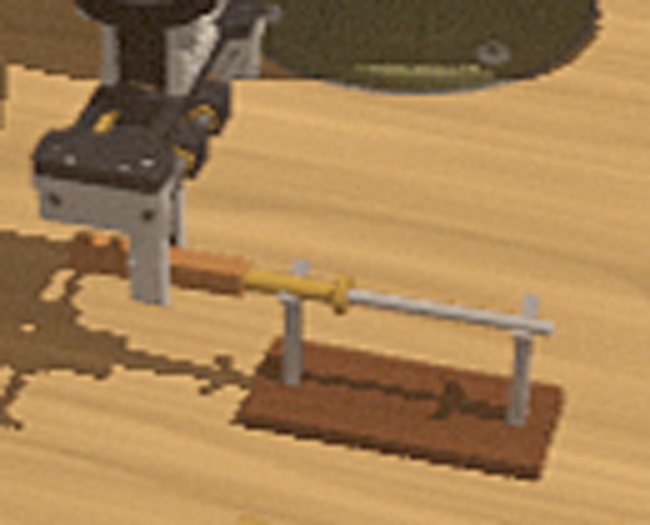

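```bash
python3 - <<'E'
from h import *
import pickle
a,b,o=pickle.load(open("g2.pkl","rb"));a0,b0,o0=pickle.load(open("g1.pkl","rb"))
dz=o["ee_pos"]-o0["ee_pos"];print(dz)
u=np.array([-np.sin(np.radians(2.9)),np.cos(np.radians(2.9)),0]); p0=np.array([.4395,.036,.075])
for n,s in [("hn",0),("col",.053),("tip",.166)]:
    q0=np.array(topix(a0,p0+s*u)); q1=np.array(topix(a,p0+s*u+dz))
    print(n,((q0-[215,120])+.5)*5-.5,((q1-[215,120])+.5)*5-.5, (q1-q0)*5)
# rod line centre by brightness in gray: profile
for im in (a0["pixels"],a["pixels"]):
    hsv=cv2.cvtColor(im,cv2.COLOR_BGR2HSV).astype(float)
    pts=[]
    for uu in range(288,324):
        col=hsv[150:195,uu,1]; base=np.median(col); w=np.clip(base-25-col,0,None); 
        k=np.argmax(w); sl=slice(max(0,k-3),k+4)
        if w[k]>15: pts.append((uu,150+(np.arange(45)[sl]*w[sl]).sum()/w[sl].sum()))
    pts=np.array(pts); 
    for _ in range(5):
        f=np.polyfit(pts[:,0],pts[:,1],1); r=abs(np.polyval(f,pts[:,0])-pts[:,1]); pts=pts[r<max(.4,2*np.median(r))]
    print(f,len(pts),np.polyval(f,[290,322]))
p=lambda s,c,d:np.array(topix(c,p0+s*u+d))
for c,d in((a0,0),(a,dz)):
    A=p(.06,c,d);B=p(.166,c,d);print("pred slope",(B-A)[1]/(B-A)[0])
E
```

```text
[1.65191582e-05 7.45585344e-05 4.28178007e-02]
hn [246.74848213 279.944242  ] [246.33233184 214.63369016] [ -0.41615029 -65.31055184]
col [342.63791997 296.5845949 ] [344.29527695 230.97123186] [  1.65735697 -65.61336304]
tip [553.58536885 333.19175491] [559.95140201 266.93677917] [  6.36603317 -66.25497573]
[  0.15763754 133.75659179] 29 [179.47147974 184.51588117]
[  0.16576133 118.31198156] 29 [166.38276687 171.68712939]
pred slope 0.1735368699578474
pred slope 0.16677266781631916
```

```bash
python3 - <<'E'
from h import *
import pickle
a,b,o=pickle.load(open("g2.pkl","rb"));a0,b0,o0=pickle.load(open("g1.pkl","rb"))
g=lambda i:cv2.cvtColor(i,cv2.COLOR_BGR2GRAY).astype(np.float32)
G0,G1=g(b0["pixels"]),g(b["pixels"])
for n,(y0,y1,x0,x1) in dict(collar=(60,80,238,272),hn=(155,180,246,265),neck=(80,105,246,264)).items():
    best=[]
    T=G0[y0:y1,x0:x1]
    S=cv2.resize(G1[y0-6:y1+6,x0-6:x1+6],None,fx=8,fy=8,interpolation=cv2.INTER_CUBIC)
    T8=cv2.resize(T,None,fx=8,fy=8,interpolation=cv2.INTER_CUBIC)
    r=cv2.matchTemplate(S,T8,cv2.TM_CCOEFF_NORMED); _,m,_,l=cv2.minMaxLoc(r); print(n,m,(l[0]-48)/8,(l[1]-48)/8)
E
```

```text
collar 0.9487226009368896 0.875 -0.375
hn 0.9707732796669006 0.375 -0.125
neck 0.9870254397392273 0.625 -1.875
```

```bash
python3 - <<'E'
from h import *
import pickle
np.set_printoptions(precision=4,suppress=True)
a,b,o=pickle.load(open("g2.pkl","rb"))
im=b["pixels"]
# segment skewer edges per row via saturation/brightness gradient: print left/right strongest edges near center
g=cv2.GaussianBlur(im,(3,3),0).astype(float)
zax=o["ee_pos"][2]-.078+.0005
Rt=Ro.from_euler("xyz",o["eef_rot"])
P=[]
for r in list(range(4,48,4))+list(range(80,160,6))+list(range(172,215,6)):
    row=g[r,230:285]; d=np.linalg.norm(np.diff(row,axis=0),axis=1)
    hw={0:(2,11),1:(6,14),2:(9,18)}[0 if r<50 else 1 if r<165 else 2]
    x=np.arange(230,284)+.5; c=255
    def edge(lo,hi):
        m=(x>=lo)&(x<=hi); k=np.argmax(np.where(m,d,-1)); s=slice(k-1,k+2); return (x[s]*d[s]).sum()/d[s].sum()
    L=edge(c-hw[1],c-hw[0]);R=edge(c+hw[0],c+hw[1])
    p=proj_plane(b,(L+R)/2,r,zax); t=Rt.inv().apply(p-o["ee_pos"]); P.append(t); print(r,round(L,2),round(R,2),t[:2]*1000)
E
```

```text
4 246.72 261.65 [131.0206   0.2577]
8 246.69 261.63 [129.2495   0.2437]
12 246.69 262.35 [127.4672   0.4243]
16 247.44 262.33 [125.6734   0.6081]
20 247.53 262.31 [123.8678   0.626 ]
24 247.58 262.44 [122.0504   0.6684]
28 247.56 261.63 [120.2209   0.4567]
32 247.49 261.59 [118.3796   0.4251]
36 247.49 261.65 [116.5262   0.438 ]
40 247.59 261.63 [114.6606   0.4586]
44 247.58 262.3 [112.7828   0.6276]
80 244.54 265.43 [95.3039  0.6414]
86 244.64 265.39 [92.2858  0.6565]
92 244.51 265.43 [89.2365  0.6285]
98 244.59 265.39 [86.1555  0.6383]
104 244.62 265.39 [83.0423  0.647 ]
110 245.35 265.3 [79.8964  0.8211]
116 245.41 266.57 [76.7172  1.1874]
122 245.48 265.63 [73.5042  0.9455]
128 244.92 265.35 [70.2569  0.712 ]
134 244.8 265.34 [66.9748  0.672 ]
140 245.45 264.62 [63.6573  0.6522]
146 245.56 265.41 [60.3038  0.9061]
152 242.74 265.74 [56.9137  0.1929]
158 246.42 265.67 [53.4863  1.2283]
172 242.46 269.69 [45.341   1.2491]
178 240.69 269.71 [41.7854  0.7384]
184 240.7 269.74 [38.1897  0.7457]
190 240.55 269.78 [34.5533  0.716 ]
196 240.6 269.62 [30.8756  0.6794]
202 241.33 269.61 [27.1557  0.8938]
208 241.36 269.58 [23.3932  0.8935]
214 239.75 269.58 [19.5876  0.4025]
```

```bash
python3 - <<'E'
from h import *
import pickle
np.set_printoptions(precision=4,suppress=True)
b,o=pickle.load(open("w2.pkl","rb"))
g=cv2.GaussianBlur(b["pixels"],(3,3),0).astype(float)
Rt=Ro.from_euler("xyz",o["eef_rot"]); P=[]
for n,rows in dict(c=range(84,100,2),b=range(121,136,2),a=range(165,179,2)).items():
  q=[]
  for r in rows:
    d=np.linalg.norm(np.diff(g[r,200:310],axis=0),axis=1); x=np.arange(200,309)+.5
    def edge(lo,hi):
        m=(x>=lo)&(x<=hi); k=np.argmax(np.where(m,d,-1)); s=slice(k-1,k+2); return (x[s]*d[s]).sum()/d[s].sum()
    L=edge(224,236);R=edge(279,292); q.append((L,R))
  q=np.array(q); r=np.mean(rows); L,R=np.median(q,0); print(n,L,R,q.std(0))
  p=proj_plane(b,(L+R)/2,r,.0615); t=Rt.inv().apply(p-o["ee_pos"]); P.append(p); print(p,t*1000)
d=P[0]-P[2]; print(np.degrees(np.arctan2(-d[0],d[1])))
E
```

```text
c 227.30541251657633 290.636570603514 [0.847 0.169]
[0.6295 0.1486 0.0615] [90.9042  2.7568 86.6951]
b 226.1917606096644 289.67095859862303 [2.1405 1.4205]
[0.627  0.1281 0.0615] [70.3149  2.2063 86.671 ]
a 225.4282829900284 288.7378134307742 [1.8327 1.8482]
[0.6242 0.1026 0.0615] [44.6431  1.7412 86.6412]
-6.486428270367789
```

```bash
python3 - <<'E'
from h import *
import pickle
np.set_printoptions(precision=4,suppress=True)
b,o=pickle.load(open("w2.pkl","rb"))
hs=cv2.cvtColor(b["pixels"],cv2.COLOR_BGR2HSV)
for r in (92,128,172): print(r,[tuple(int(k) for k in v) for v in hs[r,222:236]],"\n   ",[tuple(int(k) for k in v) for v in hs[r,280:292]])
b_,g_,r_=cv2.split(b["pixels"].astype(float))
Rt=Ro.from_euler("xyz",o["eef_rot"]); P=[]
H=hs[...,0].astype(float)
for n,rows in dict(c=range(86,98),b=range(122,134),a=range(166,178)).items():
  q=[]
  for r in rows:
    L=[x for x in range(222,240) if H[r,x]<15.5 and H[r,x+1]>=15.5]
    R=[x for x in range(276,292) if H[r,x]>=15.5 and H[r,x+1]<15.5]
    if L and R:
      f=lambda x:x+(15.5-H[r,x])/(H[r,x+1]-H[r,x]); q.append((f(L[-1]),f(R[0])))
  q=np.array(q); r=np.mean(rows); L,R=np.median(q,0); print(n,L,R,q.std(0))
  p=proj_plane(b,(L+R)/2,r,.0615); t=Rt.inv().apply(p-o["ee_pos"]); P.append(p); print(p,t*1000)
d=P[0]-P[2]; print(np.degrees(np.arctan2(-d[0],d[1])))
E
```

```text
92 [(13, 168, 79), (13, 164, 109), (12, 167, 113), (12, 156, 113), (14, 159, 114), (13, 166, 114), (16, 170, 87), (17, 174, 94), (17, 173, 102), (18, 164, 109), (18, 175, 112), (17, 161, 122), (17, 169, 124), (18, 172, 129)] 
    [(18, 169, 119), (18, 166, 118), (18, 178, 110), (17, 168, 103), (16, 170, 99), (16, 157, 86), (13, 158, 116), (12, 165, 122), (12, 161, 122), (12, 158, 123), (11, 160, 123), (13, 158, 89)]
128 [(13, 171, 149), (12, 165, 148), (13, 166, 123), (13, 165, 113), (12, 164, 112), (13, 176, 113), (12, 160, 115), (16, 169, 86), (17, 167, 96), (18, 172, 101), (18, 173, 109), (18, 164, 118), (17, 168, 120), (17, 167, 127)] 
    [(17, 168, 123), (17, 167, 116), (18, 167, 110), (18, 172, 104), (18, 178, 90), (15, 163, 94), (12, 162, 118), (12, 153, 125), (12, 160, 124), (12, 165, 122), (12, 165, 142), (13, 168, 152)]
172 [(12, 166, 143), (12, 159, 148), (12, 166, 144), (12, 168, 132), (12, 161, 119), (13, 162, 113), (14, 172, 113), (13, 168, 114), (13, 164, 95), (17, 165, 91), (18, 177, 101), (18, 176, 106), (18, 171, 112), (17, 163, 122)] 
    [(18, 172, 120), (18, 177, 108), (18, 156, 108), (17, 165, 96), (16, 154, 88), (13, 172, 113), (13, 169, 119), (13, 174, 117), (12, 162, 121), (16, 162, 146), (16, 169, 113), (14, 167, 84)]
c 227.85416666666669 285.375 [0.1735 0.1615]
[0.6281 0.1484 0.0615] [90.6342  1.407  86.6935]
b 228.875 284.79166666666663 [0.2357 0.2044]
[0.6264 0.1284 0.0615] [70.602   1.5565 86.6707]
a 230.5 284.125 [0.2825 0.283 ]
[0.6243 0.1023 0.0615] [44.3328  1.8827 86.641 ]
-4.64012977620633
```

```bash
python3 -c "
from h import *
plan([.6025,-.145,.195],0,8,pitchroll=Ro.from_euler('xyz',[179.95,.14,85.0],degrees=True))"
```

```text
pos [ 0.4421 -0.0138  0.1954] rpy [1.7994e+02 1.4000e-01 9.2860e+01] F [ 0.31 -0.06 -0.62] M [-0.18  0.07  0.01] w 0.0156 t 6.03
{"tx": -0.434, "ty": 0.48, "tz": 0.003, "rx": 0.001, "ry": -0.0, "rz": 0.246}
{"tx": -0.426, "ty": 0.488, "tz": 0.003, "rx": 0.001, "ry": -0.0, "rz": 0.246}
{"tx": -0.418, "ty": 0.495, "tz": 0.003, "rx": 0.001, "ry": -0.0, "rz": 0.246}
{"tx": -0.409, "ty": 0.502, "tz": 0.003, "rx": 0.001, "ry": -0.0, "rz": 0.246}
{"tx": -0.4, "ty": 0.509, "tz": 0.003, "rx": 0.001, "ry": -0.0, "rz": 0.246}
{"tx": -0.392, "ty": 0.516, "tz": 0.003, "rx": 0.001, "ry": -0.0, "rz": 0.246}
{"tx": -0.383, "ty": 0.522, "tz": 0.003, "rx": 0.001, "ry": -0.0, "rz": 0.246}
{"tx": -0.374, "ty": 0.529, "tz": 0.002, "rx": 0.001, "ry": -0.0, "rz": 0.246}
```

```bash
python3 -m pendant '[{"tx":-0.2,"ty":0.24,"tz":0,"rx":0,"ry":0,"rz":0.2,"grip":1},{"tx":-0.43,"ty":0.48,"tz":0,"rx":0,"ry":0,"rz":0.25,"grip":1},{"tx":-0.43,"ty":0.49,"tz":0,"rx":0,"ry":0,"rz":0.25,"grip":1},{"tx":-0.42,"ty":0.5,"tz":0,"rx":0,"ry":0,"rz":0.25,"grip":1},{"tx":-0.42,"ty":0.5,"tz":0,"rx":0,"ry":0,"rz":0.25,"grip":1},{"tx":-0.41,"ty":0.51,"tz":0,"rx":0,"ry":0,"rz":0.25,"grip":1},{"tx":-0.4,"ty":0.52,"tz":0,"rx":0,"ry":0,"rz":0.25,"grip":1},{"tx":-0.3,"ty":0.4,"tz":0,"rx":0,"ry":0,"rz":0.2,"grip":1}]'
python3 -c "
from h import *
plan([.6025,-.145,.138],0,4,pitchroll=Ro.from_euler('xyz',[179.95,.14,85.0],degrees=True))"
```

```text
time_s: 6.7
ee_pos: [0.5887, -0.1389, 0.188]
eef_rot: [-3.134, 0.001, 1.486]
force: [-0.4, 0.8, -1.7]
grip_width: 0.0155
pos [ 0.5887 -0.1389  0.188 ] rpy [-1.7954e+02  4.0000e-02  8.5140e+01] F [-0.4   0.82 -1.68] M [-0.14  0.06  0.  ] w 0.0155 t 6.7
{"tx": -0.03, "ty": 0.092, "tz": 0.312, "rx": -0.032, "ry": -0.006, "rz": 0.009}
{"tx": -0.03, "ty": 0.091, "tz": 0.312, "rx": -0.032, "ry": -0.006, "rz": 0.009}
{"tx": -0.03, "ty": 0.091, "tz": 0.312, "rx": -0.032, "ry": -0.006, "rz": 0.009}
{"tx": -0.03, "ty": 0.09, "tz": 0.312, "rx": -0.032, "ry": -0.006, "rz": 0.009}
```

```bash
python3 -m pendant '[{"tx":-0.03,"ty":0.09,"tz":0.3,"rx":-0.03,"ry":0,"rz":0,"grip":1},{"tx":-0.03,"ty":0.09,"tz":0.3,"rx":-0.03,"ry":0,"rz":0,"grip":1},{"tx":-0.03,"ty":0.07,"tz":0.3,"rx":-0.03,"ry":0,"rz":0,"grip":1},{"tx":-0.02,"ty":0.04,"tz":0.2,"rx":0,"ry":0,"rz":0,"grip":1},{"tx":0,"ty":0,"tz":0,"rx":0,"ry":0,"rz":0,"grip":1}]'
python3 -c "
from h import *
plan([.6025,-.145,.138],0,1,pitchroll=Ro.from_euler('xyz',[179.95,.14,85.0],degrees=True))"
```

```text
time_s: 7.12
ee_pos: [0.6008, -0.1468, 0.1358]
eef_rot: [-3.135, -0.0, 1.483]
force: [-0.3, 0.2, -0.3]
grip_width: 0.0152
pos [ 0.6008 -0.1468  0.1358] rpy [-1.7963e+02 -1.0000e-02  8.4970e+01] F [-0.31  0.2  -0.26] M [-0.19  0.05  0.03] w 0.0152 t 7.12
{"tx": 0.05, "ty": 0.039, "tz": -0.056, "rx": -0.105, "ry": -0.037, "rz": -0.008}
```

```bash
python3 -m pendant '[{"tx":0.05,"ty":0.05,"tz":-0.05,"rx":-0.1,"ry":-0.04,"rz":0,"grip":1},{"tx":0,"ty":0,"tz":0,"rx":0,"ry":0,"rz":0,"grip":1},{"tx":0,"ty":0,"tz":0,"rx":0,"ry":0,"rz":0,"grip":1}]'
python3 - <<'E'
from h import *
from station import ctrl
import pickle
D={n:ctrl.camera(n) for n in("scene","top","wrist")}; pickle.dump((D,ctrl.get_obs()),open("pre.pkl","wb"))
Z=lambda im:cv2.resize(im,None,fx=6,fy=6,interpolation=cv2.INTER_CUBIC)
cv2.imwrite("pics/p_s.png",Z(D["scene"]["pixels"][210:270,210:330]))
cv2.imwrite("pics/p_t.png",Z(D["top"]["pixels"][130:185,185:315]))
plan([.6028,-.145,.138],0,1,pitchroll=Ro.from_euler('xyz',[179.95,.14,85.0],degrees=True))
E
```

```text
time_s: 7.37
ee_pos: [0.6026, -0.1439, 0.1376]
eef_rot: [-3.141, 0.003, 1.484]
force: [0.7, -0.2, -0.3]
grip_width: 0.0153
pos [ 0.6027 -0.1441  0.1378] rpy [1.7999e+02 1.6000e-01 8.5020e+01] F [-0.22  0.58 -0.76] M [-0.18  0.07 -0.02] w 0.0158 t 7.52
{"tx": -0.021, "ty": 0.005, "tz": -0.005, "rx": -0.009, "ry": 0.004, "rz": 0.004}
```

View pics/p_s.png

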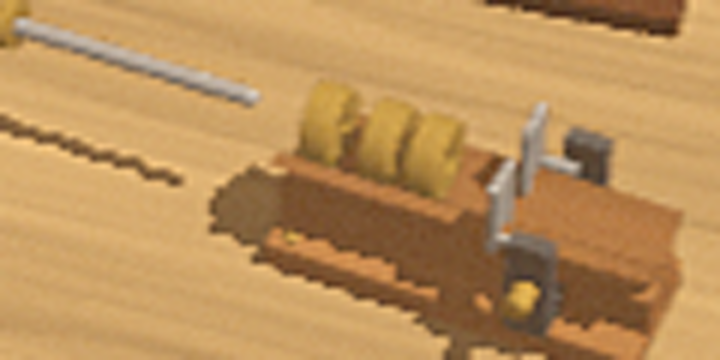

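View pics/p_t.png

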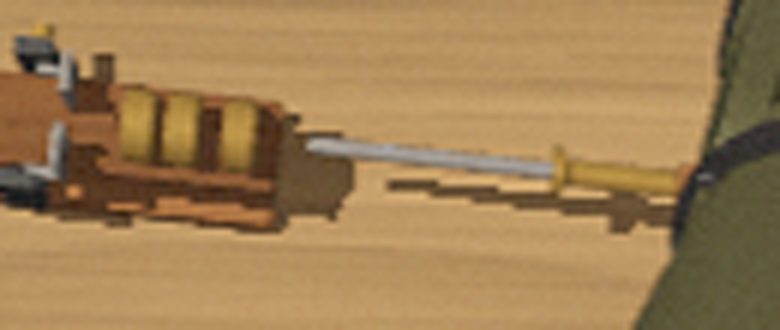

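Both views agree: the rod line, extended, passes through the ring centres. In the scene crop it crosses at (317,118) against the ring centre at (317,122), and in the top crop at (240,136.6) against 136. Insert.

```bash
python3 -m pendant '[{"tx":0.25,"ty":0,"tz":0,"rx":0,"ry":0,"rz":0,"grip":1},{"tx":0.25,"ty":0,"tz":0,"rx":0,"ry":0,"rz":0,"grip":1},{"tx":0.25,"ty":0,"tz":0,"rx":0,"ry":0,"rz":0,"grip":1},{"tx":0.25,"ty":0,"tz":0,"rx":0,"ry":0,"rz":0,"grip":1},{"tx":0,"ty":0,"tz":0,"rx":0,"ry":0,"rz":0,"grip":1}]'
cat > ins.py <<'E'
from h import *
from station import ctrl
import sys
n=sys.argv[1]
c=ctrl.camera("scene"); cv2.imwrite(f"pics/{n}.png",cv2.resize(c["pixels"][205:275,210:330],None,fx=6,fy=6,interpolation=cv2.INTER_CUBIC))
o=ctrl.get_obs(); p=o["ee_pos"]
s=np.array([p[0]-.6028,p[1]+.145]); u=np.array([np.sin(np.radians(4.75)),np.cos(np.radians(4.75))])
print("along mm",1000*s@u,"lateral(+x) mm",1000*(s[0]*u[1]-s[1]*u[0]),"z",p[2]*1000,"rpy",np.degrees(o["eef_rot"]),"F",o["force"],"M",o["moment"],"w",o["grip_width"],"t",o["time_s"])
E
python3 ins.py i1
```

```text
time_s: 7.93
ee_pos: [0.6066, -0.0998, 0.1389]
eef_rot: [3.14, 0.003, 1.484]
force: [0.2, 0.8, -1.0]
grip_width: 0.0151
along mm 44.65275440211992 lateral(+x) mm 0.04347666169996585 z 138.8171828835374 rpy [1.79886630e+02 1.73536135e-01 8.50043050e+01] F [ 0.67828195  0.848056   -1.31445898] M [-0.17001005  0.04420714 -0.00739596] w 0.015439389520401425 t 7.9833
```

View pics/i1.png

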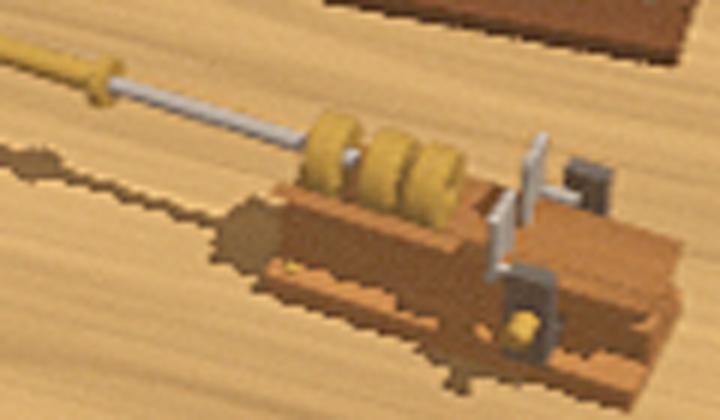

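Tip visible at (350,157), past ring a, which hasn't moved. Continue.

```bash
python3 -m pendant '[{"tx":0.2,"ty":0,"tz":0.02,"rx":0,"ry":0,"rz":0,"grip":1},{"tx":0.2,"ty":0,"tz":0,"rx":0,"ry":0,"rz":0,"grip":1},{"tx":0.2,"ty":0,"tz":0,"rx":0,"ry":0,"rz":0,"grip":1},{"tx":0,"ty":0,"tz":0,"rx":0,"ry":0,"rz":0,"grip":1}]'
python3 ins.py i2
```

```text
time_s: 8.32
ee_pos: [0.6088, -0.0743, 0.1378]
eef_rot: [3.14, 0.003, 1.483]
force: [0.4, -0.4, -1.4]
grip_width: 0.0155
along mm 70.37644567112403 lateral(+x) mm 0.14261569194460796 z 137.8492037252802 rpy [1.79888788e+02 1.79868257e-01 8.49934294e+01] F [ 0.05787358  0.43385027 -1.79479423] M [-0.22233616  0.08939441  0.08577198] w 0.015600977672179573 t 8.3667
```

View pics/i2.png

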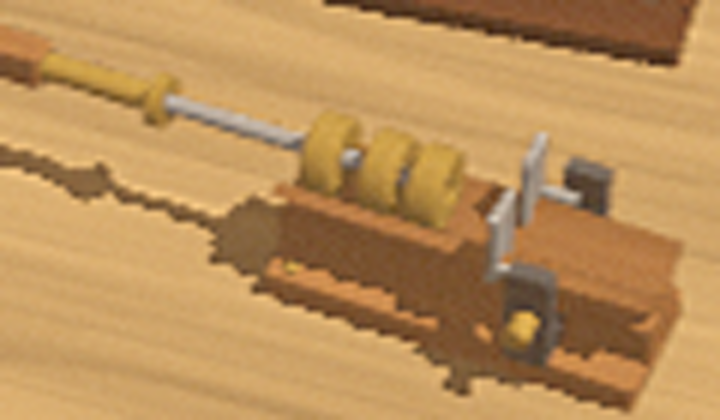

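```bash
python3 -m pendant '[{"tx":0.2,"ty":0,"tz":0,"rx":0,"ry":0,"rz":0,"grip":1},{"tx":0.2,"ty":0,"tz":0,"rx":0,"ry":0,"rz":0,"grip":1},{"tx":0.1,"ty":0,"tz":0,"rx":0,"ry":0,"rz":0,"grip":1},{"tx":0,"ty":0,"tz":0,"rx":0,"ry":0,"rz":0,"grip":1}]'
python3 ins.py i3
```

```text
time_s: 8.7
ee_pos: [0.6107, -0.0534, 0.1378]
eef_rot: [3.14, 0.003, 1.483]
force: [-0.4, -0.6, -0.7]
grip_width: 0.0155
along mm 91.69019556546479 lateral(+x) mm 0.28508946473735935 z 137.77978421363284 rpy [179.88662894   0.18539041  84.94916766] F [-0.00492314 -0.08469551 -1.1926398 ] M [-0.13595319  0.09470499  0.00409977] w 0.015527361114315142 t 8.75
```

View pics/i3.png

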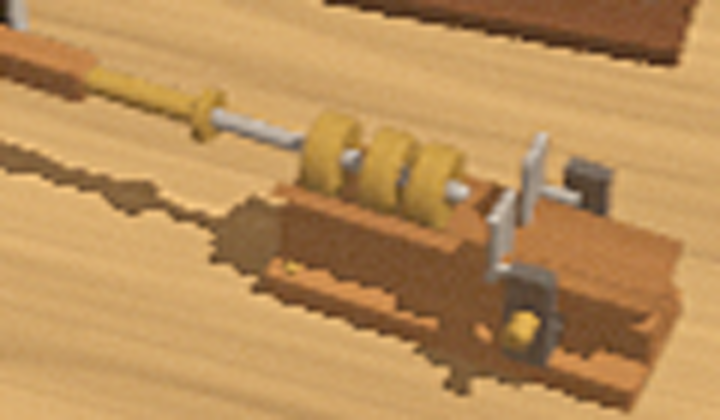

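All three rings are threaded, with the tip at (458,190) beyond ring c. I'll go quickly until the collar nears ring a, then slowly.

```bash
python3 -m pendant '[{"tx":0.2,"ty":-0.005,"tz":0,"rx":0,"ry":0,"rz":0,"grip":1},{"tx":0.2,"ty":-0.005,"tz":0,"rx":0,"ry":0,"rz":0,"grip":1},{"tx":0.2,"ty":0,"tz":0,"rx":0,"ry":0,"rz":0,"grip":1},{"tx":0.15,"ty":0,"tz":0,"rx":0,"ry":0,"rz":0,"grip":1},{"tx":0.07,"ty":0,"tz":0,"rx":0,"ry":0,"rz":0,"grip":1},{"tx":0,"ty":0,"tz":0,"rx":0,"ry":0,"rz":0,"grip":1}]'
python3 ins.py i4
```

```text
time_s: 9.25
ee_pos: [0.6134, -0.0175, 0.1377]
eef_rot: [3.14, 0.003, 1.482]
force: [0.4, -0.5, -0.9]
grip_width: 0.0156
along mm 127.69461760039802 lateral(+x) mm -0.0013919278177808303 z 137.6805716191256 rpy [179.88378316   0.1881411   84.93590777] F [-0.35553112 -0.22975604 -0.94542174] M [-0.19343382  0.07874462 -0.01908973] w 0.015672243594470926 t 9.3
```

View pics/i4.png

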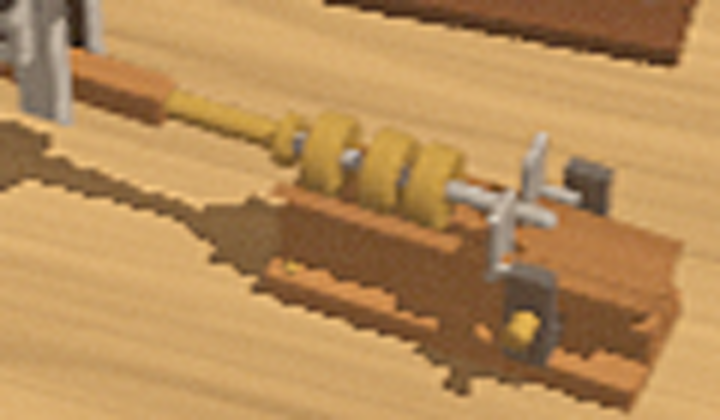

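```bash
python3 -m pendant '[{"tx":0.06,"ty":0,"tz":0,"rx":0,"ry":0,"rz":0,"grip":1},{"tx":0.06,"ty":0,"tz":0,"rx":0,"ry":0,"rz":0,"grip":1},{"tx":0.06,"ty":0,"tz":0,"rx":0,"ry":0,"rz":0,"grip":1},{"tx":0.06,"ty":0,"tz":0,"rx":0,"ry":0,"rz":0,"grip":1},{"tx":0.06,"ty":0,"tz":0,"rx":0,"ry":0,"rz":0,"grip":1},{"tx":0.06,"ty":0,"tz":0,"rx":0,"ry":0,"rz":0,"grip":1},{"tx":0.06,"ty":0,"tz":0,"rx":0,"ry":0,"rz":0,"grip":1},{"tx":0.06,"ty":0,"tz":0,"rx":0,"ry":0,"rz":0,"grip":1}]'
python3 ins.py i5
python3 -m pendant '[{"tx":0.06,"ty":0,"tz":0,"rx":0,"ry":0,"rz":0,"grip":1},{"tx":0.06,"ty":0,"tz":0,"rx":0,"ry":0,"rz":0,"grip":1},{"tx":0.06,"ty":0,"tz":0,"rx":0,"ry":0,"rz":0,"grip":1},{"tx":0.06,"ty":0,"tz":0,"rx":0,"ry":0,"rz":0,"grip":1},{"tx":0.06,"ty":0,"tz":0,"rx":0,"ry":0,"rz":0,"grip":1},{"tx":0,"ty":0,"tz":0,"rx":0,"ry":0,"rz":0,"grip":1}]'
python3 ins.py i6
```

```text
time_s: 9.97
ee_pos: [0.6152, 0.0019, 0.1376]
eef_rot: [3.14, 0.004, 1.481]
force: [-0.9, -0.9, -0.9]
grip_width: 0.0159
along mm 147.77514741962733 lateral(+x) mm 0.16496551879967292 z 137.5922418355706 rpy [179.89108614   0.20844524  84.86219214] F [-0.03858735  0.81098218  0.03280179] M [-0.16146242  0.07704068  0.00691431] w 0.01586532474845517 t 10.0167
time_s: 10.52
ee_pos: [0.6164, 0.0153, 0.1376]
eef_rot: [3.14, 0.004, 1.481]
force: [0.4, -0.0, -1.0]
grip_width: 0.0152
along mm 160.8184668466061 lateral(+x) mm 0.23878949321604406 z 137.53791786974418 rpy [179.89484124   0.22896804  84.86549277] F [ 0.46314311 -0.9846497  -0.76560721] M [-0.18438744  0.13859132 -0.04959325] w 0.015894195265177456 t 10.5667
```

View pics/i6.png

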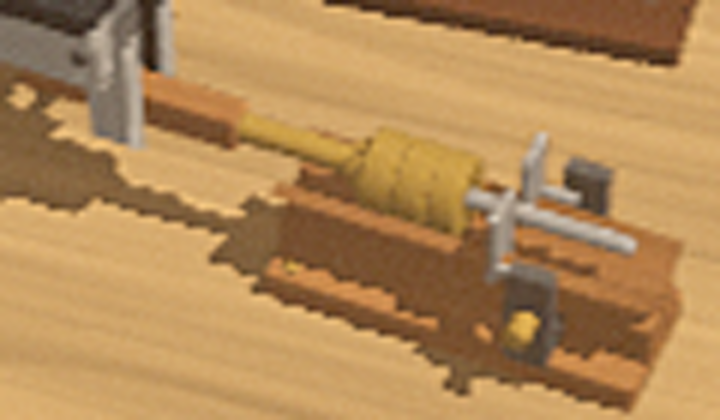

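```bash
python3 -m pendant '[{"tx":0.05,"ty":-0.005,"tz":-0.005,"rx":0,"ry":0,"rz":-0.02,"grip":1},{"tx":0.05,"ty":0,"tz":0,"rx":0,"ry":0,"rz":0,"grip":1},{"tx":0.05,"ty":0,"tz":0,"rx":0,"ry":0,"rz":0,"grip":1},{"tx":0.05,"ty":0,"tz":0,"rx":0,"ry":0,"rz":0,"grip":1},{"tx":0.03,"ty":0,"tz":0,"rx":0,"ry":0,"rz":0,"grip":1}]'
python3 ins.py i7
python3 -m pendant '[{"tx":0.03,"ty":0,"tz":0,"rx":0,"ry":0,"rz":0,"grip":1},{"tx":0.03,"ty":0,"tz":0,"rx":0,"ry":0,"rz":0,"grip":1}]'
python3 ins.py i8
python3 -m pendant '[{"tx":0.03,"ty":0,"tz":0,"rx":0,"ry":0,"rz":0,"grip":1},{"tx":0.03,"ty":0,"tz":0,"rx":0,"ry":0,"rz":0,"grip":1}]'
python3 ins.py i9
```

```text
time_s: 10.98
ee_pos: [0.6171, 0.0249, 0.1377]
eef_rot: [3.14, 0.004, 1.482]
force: [0.2, -1.7, -0.1]
grip_width: 0.0154
along mm 170.63423863911677 lateral(+x) mm 0.15258956565630463 z 137.67212124263523 rpy [179.88698098   0.23415592  84.93290438] F [ 1.04046419 -0.22921844 -0.77840355] M [-0.1824692   0.00351502  0.00394877] w 0.01571271241709571 t 11.0333
time_s: 11.2
ee_pos: [0.6173, 0.0275, 0.1377]
eef_rot: [3.14, 0.004, 1.482]
force: [-0.6, -1.9, -1.0]
grip_width: 0.0156
along mm 173.32729344339563 lateral(+x) mm 0.1602094902979443 z 137.67214961643592 rpy [179.88681889   0.23457436  84.93485371] F [ 0.41753736 -0.53235102 -1.02008461] M [-0.29881583  0.05509224 -0.00317367] w 0.015563330490533895 t 11.25
time_s: 11.42
ee_pos: [0.6175, 0.0301, 0.1377]
eef_rot: [3.14, 0.004, 1.482]
force: [-0.0, -1.6, -0.3]
grip_width: 0.0159
along mm 175.92777434277963 lateral(+x) mm 0.17853121727954765 z 137.70293678710587 rpy [179.88523025   0.23676639  84.93438141] F [ 0.11436599 -0.54928071 -1.58954762] M [-0.28288719  0.10417736  0.00543513] w 0.015178184262878522 t 11.4667
```

View pics/i9.png

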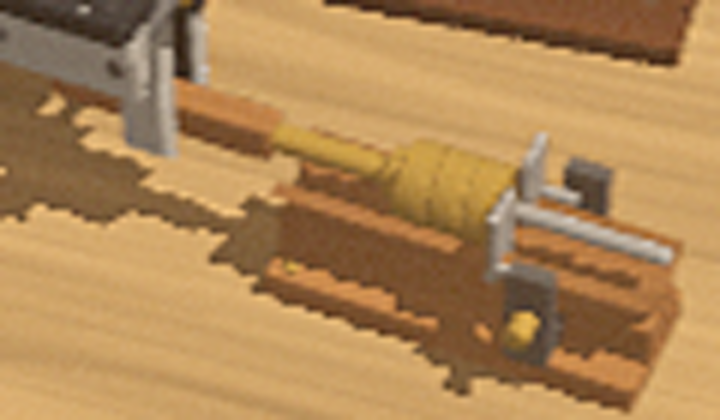

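Almost at the stop. One small step at a time now.

```bash
python3 -m pendant '[{"tx":0.025,"ty":0,"tz":0,"rx":0,"ry":0,"rz":0,"grip":1}]'
python3 ins.py j1
python3 -m pendant '[{"tx":0.025,"ty":0,"tz":0,"rx":0,"ry":0,"rz":0,"grip":1}]'
python3 ins.py j2
```

```text
time_s: 11.55
ee_pos: [0.6176, 0.0313, 0.1377]
eef_rot: [3.14, 0.004, 1.482]
force: [-0.5, -1.9, -0.4]
grip_width: 0.0153
along mm 177.16853200684122 lateral(+x) mm 0.18191173117258935 z 137.69044134562503 rpy [179.88568591   0.23591484  84.93813114] F [-0.23469655 -1.09114009 -0.71834052] M [-0.41659982  0.12330369  0.00084616] w 0.015420398760910604 t 11.6
time_s: 11.68
ee_pos: [0.6177, 0.0325, 0.1377]
eef_rot: [3.14, 0.004, 1.482]
force: [0.0, -3.9, -0.6]
grip_width: 0.0156
along mm 178.25124622920376 lateral(+x) mm 0.17287609925650987 z 137.67110965572263 rpy [179.88767433   0.24758933  84.93971751] F [-0.35239252 -1.82656122 -0.04951042] M [-0.52887726  0.1276648   0.05468735] w 0.01549358690361878 t 11.7333
```

```bash
python3 -m pendant '[{"tx":0.02,"ty":0,"tz":0,"rx":0,"ry":0,"rz":0,"grip":1}]'
python3 ins.py j3
```

```text
time_s: 11.82
ee_pos: [0.6178, 0.0332, 0.1377]
eef_rot: [3.14, 0.005, 1.482]
force: [-0.9, -5.0, -0.2]
grip_width: 0.0157
along mm 178.89041550116661 lateral(+x) mm 0.2167270319669481 z 137.71620142665859 rpy [179.88255431   0.27665272  84.93595825] F [-0.97678506 -4.60434594 -0.15169043] M [-0.89653658  0.13647632 -0.02844282] w 0.01536622523915011 t 11.8667
```

```bash
python3 -m pendant '[{"tx":0.02,"ty":0,"tz":0,"rx":0,"ry":0,"rz":0,"grip":1}]'
python3 ins.py j4
```

```text
time_s: 11.95
ee_pos: [0.6179, 0.0336, 0.1377]
eef_rot: [3.14, 0.006, 1.482]
force: [-1.1, -7.4, -0.2]
grip_width: 0.0155
along mm 179.3324647602482 lateral(+x) mm 0.2451526693792172 z 137.71050981831505 rpy [179.88585873   0.32302107  84.93061965] F [ 0.17852903 -5.95229217 -0.81831709] M [-1.15881193  0.1847282  -0.01547801] w 0.015414597587148297 t 12.0
```

```bash
python3 -m pendant '[{"tx":0.03,"ty":0,"tz":0,"rx":0,"ry":-0.02,"rz":0,"grip":1}]'
python3 ins.py j5
```

```text
time_s: 12.08
ee_pos: [0.618, 0.0342, 0.1377]
eef_rot: [3.14, 0.008, 1.482]
force: [-1.7, -8.5, -0.0]
grip_width: 0.0156
along mm 179.96277409295237 lateral(+x) mm 0.31027703516112864 z 137.74436585621203 rpy [179.88956567   0.47145578  84.91414673] F [-0.4489204 -7.8460416 -0.1601405] M [-1.41403907  0.25265052  0.06496246] w 0.015476496961862849 t 12.1333
```

```bash
python3 -m pendant '[{"tx":0.03,"ty":0,"tz":0,"rx":0,"ry":0.05,"rz":0,"grip":1},{"tx":0.01,"ty":0,"tz":0,"rx":0,"ry":0.03,"rz":0,"grip":1}]'
python3 ins.py j6
```

```text
time_s: 12.3
ee_pos: [0.6181, 0.0345, 0.1377]
eef_rot: [3.14, 0.005, 1.482]
force: [-1.0, -6.9, -0.1]
grip_width: 0.0152
along mm 180.1109537262299 lateral(+x) mm 0.35595365365357834 z 137.72346910075711 rpy [179.91057608   0.27321431  84.88614688] F [-1.28045456 -7.55919243 -0.89741001] M [-1.44948682  0.218352    0.07114839] w 0.015428507259154107 t 12.35
```

```bash
python3 -m pendant '[{"tx":0.035,"ty":-0.003,"tz":0,"rx":0,"ry":0.02,"rz":-0.01,"grip":1},{"tx":0.03,"ty":0,"tz":0,"rx":0,"ry":0.03,"rz":0,"grip":1}]'
python3 ins.py j7
```

```text
time_s: 12.52
ee_pos: [0.6181, 0.0351, 0.1376]
eef_rot: [3.141, 0.004, 1.482]
force: [-1.3, -11.9, -0.1]
grip_width: 0.0161
along mm 180.74648004001168 lateral(+x) mm 0.3154046532651885 z 137.6341330509729 rpy [179.93831951   0.24508698  84.88834465] F [-1.28197596 -9.56804922 -1.00750908] M [-2.0600053   0.22532812  0.02342445] w 0.015887298319195695 t 12.5667
```

View pics/j7.png

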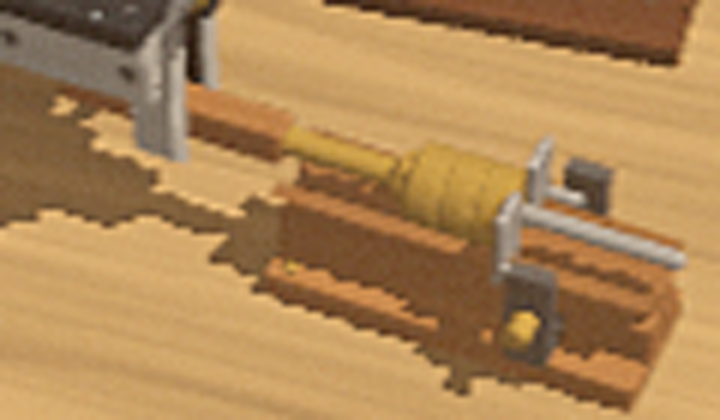

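About 11–12 N on the stop. I'll hold briefly, then back off the spring.

```bash
python3 -m pendant '[{"tx":0.005,"ty":0,"tz":0,"rx":0,"ry":0.01,"rz":0,"grip":1},{"tx":0.005,"ty":0,"tz":0,"rx":0,"ry":0.01,"rz":0,"grip":1}]'
python3 ins.py j8
python3 -m pendant '[{"tx":-0.03,"ty":0,"tz":0,"rx":0,"ry":-0.03,"rz":0,"grip":1},{"tx":-0.03,"ty":0,"tz":0,"rx":0,"ry":0,"rz":0,"grip":1},{"tx":-0.01,"ty":0,"tz":0,"rx":0,"ry":0,"rz":0,"grip":1}]'
python3 ins.py j9
```

```text
time_s: 12.73
ee_pos: [0.6181, 0.0342, 0.1376]
eef_rot: [3.141, 0.005, 1.481]
force: [-0.3, -5.0, -0.4]
grip_width: 0.0156
along mm 179.83890521942254 lateral(+x) mm 0.34702776310176037 z 137.59926817152524 rpy [179.95860259   0.26219135  84.8504653 ] F [-0.45815727 -6.98391096  0.55449022] M [-1.31456367  0.25123279  0.06819786] w 0.01570246932783862 t 12.7833
time_s: 13.03
ee_pos: [0.6178, 0.0315, 0.1376]
eef_rot: [3.141, 0.006, 1.481]
force: [0.9, 0.1, -0.8]
grip_width: 0.0157
along mm 177.09500733547014 lateral(+x) mm 0.2896723904978089 z 137.59661594941815 rpy [179.96426149   0.34691456  84.83802132] F [ 0.8794507   0.2639316  -0.61836428] M [-0.22091576  0.0582475  -0.00741704] w 0.015605472601300368 t 13.0833
```

```bash
python3 -m pendant '[{"tx":-0.005,"ty":0,"tz":-0.03,"rx":0,"ry":0.05,"rz":0,"grip":1},{"tx":0,"ty":0,"tz":-0.03,"rx":0,"ry":0,"rz":0,"grip":1},{"tx":0,"ty":0,"tz":-0.03,"rx":0,"ry":0,"rz":0,"grip":1},{"tx":0,"ty":0,"tz":-0.03,"rx":0,"ry":0,"rz":0,"grip":1},{"tx":0,"ty":0,"tz":-0.03,"rx":0,"ry":0,"rz":0,"grip":1},{"tx":0,"ty":0,"tz":0,"rx":0,"ry":0,"rz":0,"grip":1}]'
python3 ins.py k1
```

```text
time_s: 13.58
ee_pos: [0.6173, 0.0316, 0.1433]
eef_rot: [-3.14, 0.003, 1.481]
force: [-0.9, 0.1, -4.0]
grip_width: 0.0156
along mm 177.2014644732924 lateral(+x) mm -0.22543859549903691 z 143.21547195801088 rpy [-1.79926720e+02  1.47620568e-01  8.48766756e+01] F [-0.79866268 -0.49517578 -3.09354788] M [-0.58627575  0.12355103  0.02177017] w 0.015587718906415004 t 13.6333
```

View pics/k1.png

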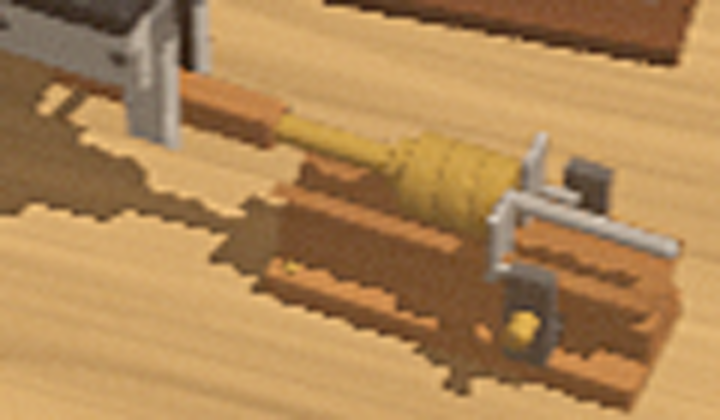

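Rings hang (Fz down ~2 N more) and the skewer is level with no droop. Now lift with a slight tip-up tilt.

```bash
python3 -m pendant '[{"tx":-0.018,"ty":0,"tz":-0.06,"rx":0,"ry":0.12,"rz":0,"grip":1},{"tx":-0.018,"ty":0,"tz":-0.08,"rx":0,"ry":0.12,"rz":0,"grip":1},{"tx":-0.018,"ty":0,"tz":-0.1,"rx":0,"ry":0.12,"rz":0,"grip":1},{"tx":-0.018,"ty":0,"tz":-0.1,"rx":0,"ry":0.12,"rz":0,"grip":1},{"tx":0,"ty":0,"tz":-0.1,"rx":0,"ry":0,"rz":0,"grip":1},{"tx":0,"ty":0,"tz":-0.1,"rx":0,"ry":0,"rz":0,"grip":1},{"tx":0,"ty":0,"tz":0,"rx":0,"ry":0,"rz":0,"grip":1}]'
python3 ins.py k2
```

```text
time_s: 14.22
ee_pos: [0.6171, 0.0279, 0.1675]
eef_rot: [-3.141, -0.035, 1.481]
force: [-0.2, 0.6, -2.8]
grip_width: 0.0156
along mm 173.56991816992638 lateral(+x) mm -0.17571485724606795 z 167.12785024547162 rpy [-179.94873226   -2.0178062    84.87144916] F [ 0.35529321  0.04641827 -2.89914808] M [-0.46588849  0.13631787  0.01873234] w 0.015665709515969337 t 14.2667
```

View pics/k2.png

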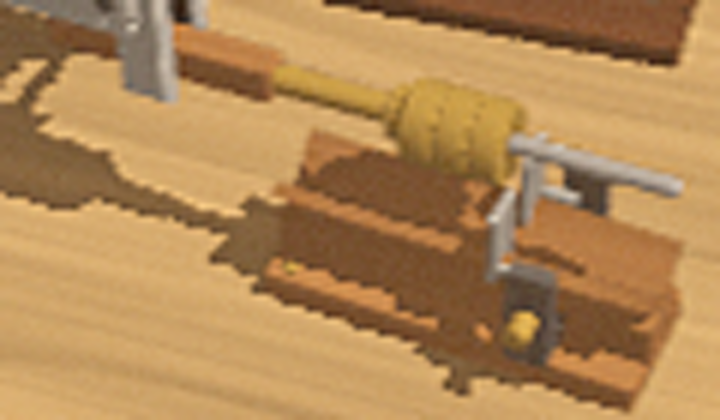

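```bash
python3 -m pendant '[{"tx":0,"ty":0,"tz":-0.15,"rx":0,"ry":0,"rz":0,"grip":1},{"tx":-0.01,"ty":0,"tz":-0.2,"rx":0,"ry":0.12,"rz":0,"grip":1},{"tx":-0.018,"ty":0,"tz":-0.2,"rx":0,"ry":0.12,"rz":0,"grip":1},{"tx":-0.018,"ty":0,"tz":-0.2,"rx":0,"ry":0.12,"rz":0,"grip":1},{"tx":-0.018,"ty":0,"tz":-0.2,"rx":0,"ry":0.12,"rz":0,"grip":1},{"tx":0,"ty":0,"tz":-0.15,"rx":0,"ry":0,"rz":0,"grip":1},{"tx":0,"ty":0,"tz":0,"rx":0,"ry":0,"rz":0,"grip":1},{"tx":0,"ty":0,"tz":0,"rx":0,"ry":0,"rz":0,"grip":1}]'
python3 - <<'E'
from h import *
from station import ctrl
c=ctrl.camera("scene"); cv2.imwrite("pics/k3.png",cv2.resize(c["pixels"][150:280,205:345],None,fx=4,fy=4,interpolation=cv2.INTER_CUBIC))
plan([.4425,-.014,.21],0,8,pitchroll=Ro.from_euler('xyz',[180,-4,92.87],degrees=True))
E
```

```text
time_s: 14.93
ee_pos: [0.6166, 0.0228, 0.2167]
eef_rot: [3.141, -0.073, 1.482]
force: [-0.1, 0.5, -3.1]
grip_width: 0.0158
pos [0.6167 0.0228 0.2167] rpy [179.97  -4.15  84.89] F [ 0.65  1.72 -2.42] M [-0.42  0.03  0.06] w 0.0152 t 14.98
{"tx": -0.164, "ty": -0.532, "tz": 0.009, "rx": 0.019, "ry": -0.005, "rz": -0.249}
{"tx": -0.155, "ty": -0.535, "tz": 0.009, "rx": 0.019, "ry": -0.005, "rz": -0.249}
{"tx": -0.146, "ty": -0.537, "tz": 0.01, "rx": 0.019, "ry": -0.005, "rz": -0.249}
{"tx": -0.136, "ty": -0.54, "tz": 0.011, "rx": 0.019, "ry": -0.005, "rz": -0.249}
{"tx": -0.127, "ty": -0.542, "tz": 0.012, "rx": 0.019, "ry": -0.005, "rz": -0.249}
{"tx": -0.117, "ty": -0.544, "tz": 0.012, "rx": 0.019, "ry": -0.005, "rz": -0.249}
{"tx": -0.108, "ty": -0.546, "tz": 0.013, "rx": 0.019, "ry": -0.005, "rz": -0.249}
{"tx": -0.098, "ty": -0.548, "tz": 0.014, "rx": 0.019, "ry": -0.005, "rz": -0.249}
```

View pics/k3.png

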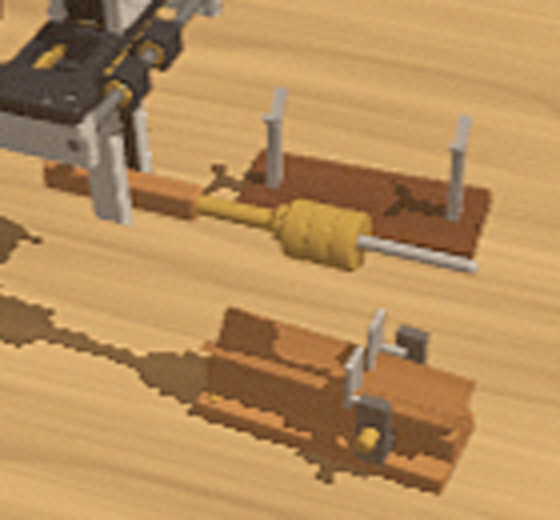

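```bash
python3 -m pendant '[{"tx":-0.1,"ty":-0.25,"tz":0,"rx":0.02,"ry":0,"rz":-0.2,"grip":1},{"tx":-0.17,"ty":-0.5,"tz":0,"rx":0.02,"ry":0,"rz":-0.25,"grip":1},{"tx":-0.16,"ty":-0.54,"tz":0,"rx":0.02,"ry":0,"rz":-0.25,"grip":1},{"tx":-0.15,"ty":-0.54,"tz":0,"rx":0.02,"ry":0,"rz":-0.25,"grip":1},{"tx":-0.14,"ty":-0.54,"tz":0,"rx":0.02,"ry":0,"rz":-0.25,"grip":1},{"tx":-0.13,"ty":-0.54,"tz":0,"rx":0.02,"ry":0,"rz":-0.25,"grip":1},{"tx":-0.12,"ty":-0.54,"tz":0,"rx":0.02,"ry":0,"rz":-0.25,"grip":1},{"tx":-0.06,"ty":-0.35,"tz":0,"rx":0.02,"ry":0,"rz":-0.2,"grip":1}]'
python3 -c "
from h import *
plan([.4424,-.0196,.205],0,3,pitchroll=Ro.from_euler('xyz',[180,-4,92.87],degrees=True))"
```

```text
time_s: 15.65
ee_pos: [0.4572, -0.0142, 0.2097]
eef_rot: [-3.137, -0.073, 1.622]
force: [0.5, -0.1, -2.3]
grip_width: 0.0157
pos [ 0.4572 -0.0142  0.2097] rpy [-179.72   -4.16   92.93] F [ 0.45 -0.07 -2.32] M [-0.45 -0.   -0.04] w 0.0157 t 15.65
{"tx": -0.041, "ty": -0.125, "tz": 0.037, "rx": -0.024, "ry": -0.013, "rz": 0.005}
{"tx": -0.041, "ty": -0.125, "tz": 0.036, "rx": -0.024, "ry": -0.013, "rz": 0.005}
{"tx": -0.041, "ty": -0.125, "tz": 0.036, "rx": -0.024, "ry": -0.013, "rz": 0.005}
```

```bash
python3 -m pendant '[{"tx":-0.04,"ty":-0.13,"tz":0.03,"rx":-0.02,"ry":0,"rz":0,"grip":1},{"tx":-0.04,"ty":-0.11,"tz":0.03,"rx":-0.02,"ry":0,"rz":0,"grip":1},{"tx":-0.04,"ty":-0.07,"tz":0.03,"rx":-0.02,"ry":0,"rz":0,"grip":1},{"tx":0,"ty":0,"tz":0,"rx":0,"ry":0,"rz":0,"grip":1},{"tx":0,"ty":0,"tz":0,"rx":0,"ry":0,"rz":0,"grip":1}]'
python3 - <<'E'
from h import *
from station import ctrl
import pickle
D={n:ctrl.camera(n) for n in("scene","top","wrist")}; pickle.dump((D,ctrl.get_obs()),open("ret.pkl","wb"))
cv2.imwrite("pics/r_s.png",cv2.resize(D["scene"]["pixels"][120:225,215:345],None,fx=5,fy=5,interpolation=cv2.INTER_CUBIC))
cv2.imwrite("pics/r_t.png",cv2.resize(D["top"]["pixels"][195:250,170:300],None,fx=6,fy=6,interpolation=cv2.INTER_CUBIC))
cv2.imwrite("pics/r_w.png",D["wrist"]["pixels"])
plan([.4424,-.0196,.20],0,1,pitchroll=Ro.from_euler('xyz',[180,-4,92.87],degrees=True))
E
```

```text
time_s: 16.07
ee_pos: [0.4436, -0.0199, 0.2051]
eef_rot: [-3.141, -0.072, 1.621]
force: [0.3, 0.8, -2.7]
grip_width: 0.0159
pos [ 0.4436 -0.0198  0.2051] rpy [-179.97   -4.15   92.88] F [ 0.24  0.27 -2.7 ] M [-0.49  0.01  0.01] w 0.0151 t 16.22
{"tx": -0.002, "ty": -0.029, "tz": 0.129, "rx": -0.007, "ry": -0.038, "rz": 0.003}
```

View pics/r_s.png

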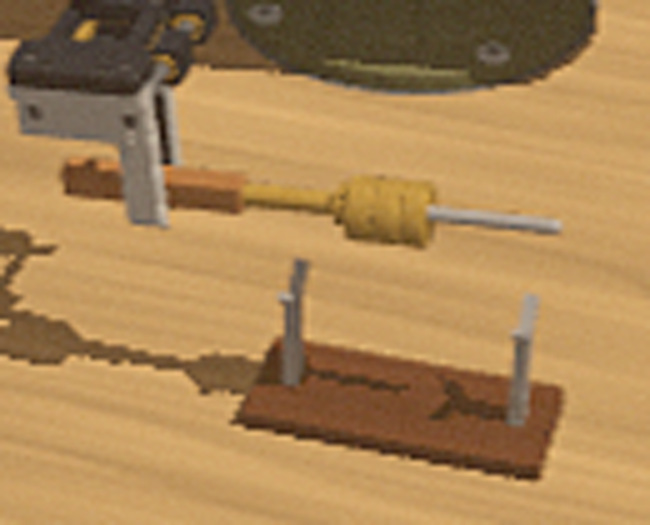

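View pics/r_t.png

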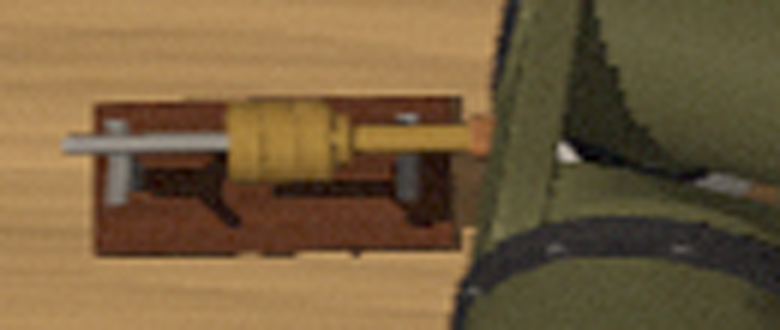

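View pics/r_w.png

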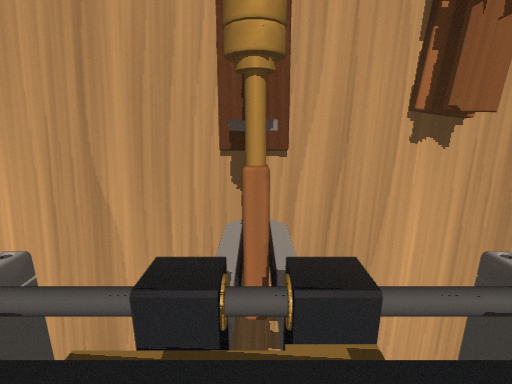

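```bash
python3 -m pendant '[{"tx":0.025,"ty":-0.03,"tz":0.15,"rx":0,"ry":-0.15,"rz":0,"grip":1},{"tx":0.025,"ty":0,"tz":0.15,"rx":0,"ry":-0.2,"rz":0,"grip":1},{"tx":0.025,"ty":0,"tz":0.15,"rx":0,"ry":-0.2,"rz":0,"grip":1},{"tx":0.025,"ty":0,"tz":0.15,"rx":0,"ry":-0.2,"rz":0,"grip":1},{"tx":0,"ty":0,"tz":0.1,"rx":0,"ry":0,"rz":0,"grip":1},{"tx":0,"ty":0,"tz":0,"rx":0,"ry":0,"rz":0,"grip":1}]'
python3 -c "
from h import *
plan([.4421,-.0138,.1525],0,3,pitchroll=Ro.from_euler('xyz',[179.95,.14,92.87],degrees=True))"
```

```text
time_s: 16.72
ee_pos: [0.4423, -0.0135, 0.1737]
eef_rot: [-3.14, -0.014, 1.622]
force: [0.3, 0.3, -2.5]
grip_width: 0.0157
pos [ 0.4423 -0.0135  0.1737] rpy [-179.93   -0.82   92.93] F [ 0.3   0.3  -2.54] M [-0.36  0.05  0.06] w 0.0157 t 16.72
{"tx": -0.005, "ty": -0.002, "tz": 0.177, "rx": -0.01, "ry": -0.08, "rz": 0.005}
{"tx": -0.004, "ty": -0.002, "tz": 0.177, "rx": -0.01, "ry": -0.08, "rz": 0.005}
{"tx": -0.003, "ty": -0.002, "tz": 0.177, "rx": -0.01, "ry": -0.08, "rz": 0.005}
```

```bash
python3 -m pendant '[{"tx":0,"ty":0,"tz":0.1,"rx":0,"ry":-0.04,"rz":0,"grip":1},{"tx":0,"ty":0,"tz":0.1,"rx":0,"ry":-0.04,"rz":0,"grip":1},{"tx":0,"ty":0,"tz":0.1,"rx":0,"ry":-0.04,"rz":0,"grip":1},{"tx":0,"ty":0,"tz":0.05,"rx":0,"ry":-0.04,"rz":0,"grip":1},{"tx":0,"ty":0,"tz":0,"rx":0,"ry":0,"rz":0,"grip":1}]'
python3 - <<'E'
from h import *
from station import ctrl
D={n:ctrl.camera(n) for n in("scene","top","wrist")}
cv2.imwrite("pics/q_s.png",cv2.resize(D["scene"]["pixels"][140:225,215:345],None,fx=6,fy=6,interpolation=cv2.INTER_CUBIC))
cv2.imwrite("pics/q_w.png",cv2.resize(D["wrist"]["pixels"][0:290,180:330],None,fx=2,fy=2,interpolation=cv2.INTER_CUBIC))
plan([.4421,-.0138,.1525],0,1,pitchroll=Ro.from_euler('xyz',[179.95,.14,92.87],degrees=True))
E
```

```text
time_s: 17.13
ee_pos: [0.4424, -0.0133, 0.1581]
eef_rot: [-3.14, -0.002, 1.622]
force: [0.2, -0.4, -1.8]
grip_width: 0.0157
pos [ 0.4426 -0.0133  0.1586] rpy [-1.7996e+02 -1.4000e-01  9.2930e+01] F [ 0.14  0.23 -2.87] M [-0.42  0.02 -0.04] w 0.0157 t 17.28
{"tx": -0.011, "ty": -0.012, "tz": 0.154, "rx": -0.023, "ry": -0.07, "rz": 0.015}
```

View pics/q_s.png

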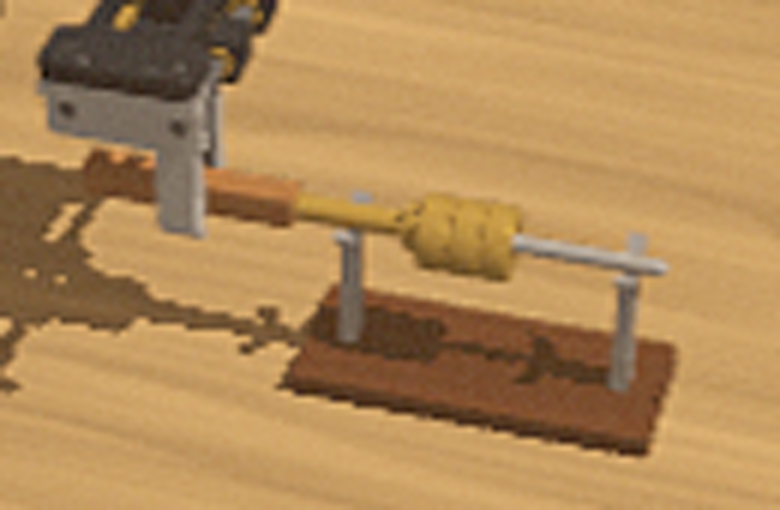

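View pics/q_w.png

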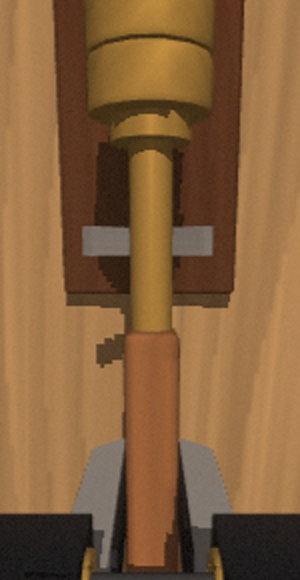

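```bash
python3 -m pendant '[{"tx":-0.01,"ty":-0.01,"tz":0.04,"rx":-0.02,"ry":-0.03,"rz":0.01,"grip":1},{"tx":0,"ty":0,"tz":0.04,"rx":0,"ry":-0.03,"rz":0,"grip":1},{"tx":0,"ty":0,"tz":0.03,"rx":0,"ry":0,"rz":0,"grip":1},{"tx":0,"ty":0,"tz":0.02,"rx":0,"ry":0,"rz":0,"grip":1}]'
python3 -c "
from h import *
plan([.4421,-.0138,.1525],0,1,pitchroll=Ro.from_euler('xyz',[179.95,.14,92.87],degrees=True))"
```

```text
time_s: 17.62
ee_pos: [0.4425, -0.0139, 0.1537]
eef_rot: [3.139, 0.002, 1.621]
force: [-0.8, -1.0, -0.3]
grip_width: 0.0155
pos [ 0.4425 -0.0139  0.1537] rpy [1.7987e+02 1.3000e-01 9.2880e+01] F [-0.8  -1.01 -0.25] M [-0.3   0.18  0.12] w 0.0155 t 17.62
{"tx": 0.003, "ty": -0.009, "tz": 0.031, "rx": 0.021, "ry": -0.002, "rz": 0.001}
```

```bash
python3 -m pendant '[{"tx":0,"ty":0,"tz":0.02,"rx":0.01,"ry":0,"rz":0,"grip":1},{"tx":0,"ty":0,"tz":0.015,"rx":0,"ry":0,"rz":0,"grip":1}]'
python3 - <<'E'
from h import *
from station import ctrl
D={n:ctrl.camera(n) for n in("scene",)}
cv2.imwrite("pics/q2_s.png",cv2.resize(D["scene"]["pixels"][140:225,215:345],None,fx=6,fy=6,interpolation=cv2.INTER_CUBIC))
plan([.4421,-.0138,.1525],0,1,pitchroll=Ro.from_euler('xyz',[179.95,.14,92.87],degrees=True))
E
```

```text
time_s: 17.78
ee_pos: [0.4426, -0.0139, 0.1525]
eef_rot: [3.14, 0.002, 1.621]
force: [-1.6, 0.0, 4.7]
grip_width: 0.0152
pos [ 0.4425 -0.0139  0.1525] rpy [1.7989e+02 1.3000e-01 9.2880e+01] F [-1.76 -0.11  4.46] M [-0.05  0.44  0.23] w 0.0157 t 17.83
{"tx": 0.004, "ty": -0.011, "tz": -0.0, "rx": 0.014, "ry": -0.003, "rz": 0.002}
```

View pics/q2_s.png

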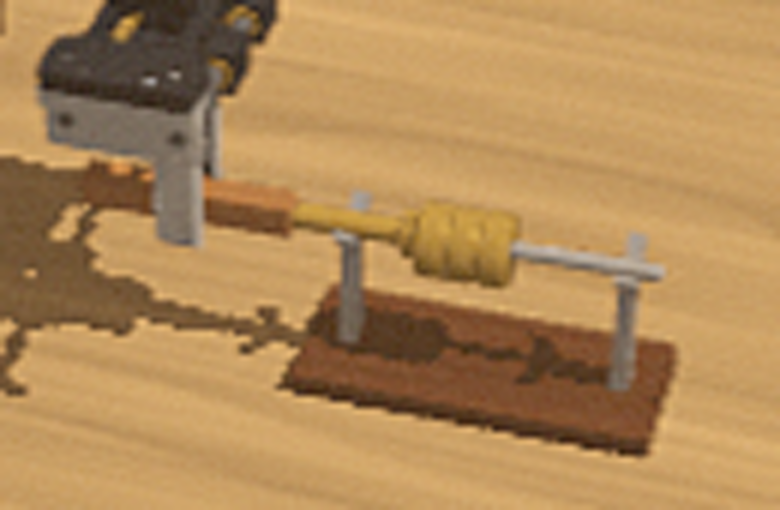

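Seated in both forks (neck at (355,225), rod at (630,270)). I'll relieve the pressing force and open.

```bash
python3 -m pendant '[{"tx":0,"ty":-0.01,"tz":-0.015,"rx":0,"ry":0,"rz":0,"grip":1},{"tx":0,"ty":0,"tz":0,"rx":0,"ry":0,"rz":0,"grip":0.6},{"tx":0,"ty":0,"tz":0,"rx":0,"ry":0,"rz":0,"grip":0.5},{"tx":0,"ty":0,"tz":0,"rx":0,"ry":0,"rz":0,"grip":0.3},{"tx":0,"ty":0,"tz":0,"rx":0,"ry":0,"rz":0,"grip":0},{"tx":0,"ty":0,"tz":0,"rx":0,"ry":0,"rz":0,"grip":0},{"tx":0,"ty":0,"tz":0,"rx":0,"ry":0,"rz":0,"grip":0}]'
python3 - <<'E'
from h import *
from station import ctrl
D={n:ctrl.camera(n) for n in("scene","wrist")}
cv2.imwrite("pics/q3_s.png",cv2.resize(D["scene"]["pixels"][140:225,215:345],None,fx=6,fy=6,interpolation=cv2.INTER_CUBIC))
cv2.imwrite("pics/q3_w.png",D["wrist"]["pixels"])
E
```

```text
time_s: 18.42
ee_pos: [0.4426, -0.0139, 0.1535]
eef_rot: [3.138, 0.002, 1.62]
force: [0.4, 0.2, 0.5]
grip_width: 0.046
```

View pics/q3_s.png

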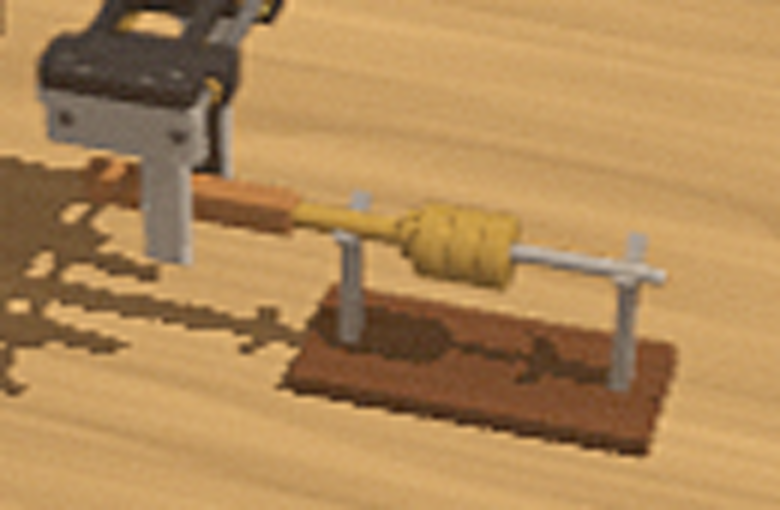

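View pics/q3_w.png

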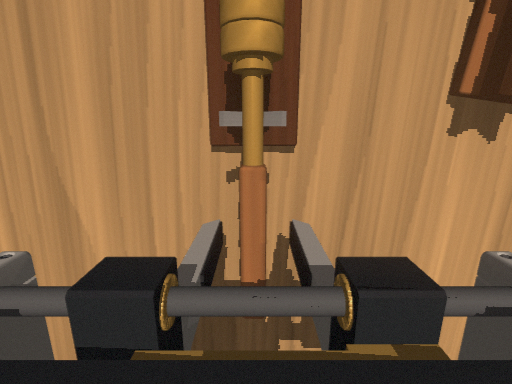

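Free on both sides. Retreat straight up.

```bash
python3 -m pendant '[{"tx":0,"ty":0,"tz":-0.2,"rx":0,"ry":0,"rz":0,"grip":-0.2},{"tx":0,"ty":0,"tz":-0.4,"rx":0,"ry":0,"rz":0,"grip":-0.2},{"tx":0,"ty":0,"tz":-0.6,"rx":0,"ry":0,"rz":0,"grip":-0.2},{"tx":0,"ty":0,"tz":-0.6,"rx":0,"ry":0,"rz":0,"grip":-0.2},{"tx":-0.3,"ty":0,"tz":-0.6,"rx":0,"ry":0,"rz":0,"grip":-0.2},{"tx":-0.3,"ty":0,"tz":-0.3,"rx":0,"ry":0,"rz":0,"grip":-0.2},{"tx":0,"ty":0,"tz":0,"rx":0,"ry":0,"rz":0,"grip":-0.2},{"tx":0,"ty":0,"tz":0,"rx":0,"ry":0,"rz":0,"grip":-0.2}]'
python3 - <<'E'
from h import *
from station import ctrl
D={n:ctrl.camera(n) for n in("scene","top")}
cv2.imwrite("pics/f_s.png",D["scene"]["pixels"])
cv2.imwrite("pics/f_sz.png",cv2.resize(D["scene"]["pixels"][140:225,215:345],None,fx=6,fy=6,interpolation=cv2.INTER_CUBIC))
cv2.imwrite("pics/f_t.png",cv2.resize(D["top"]["pixels"][195:250,170:300],None,fx=6,fy=6,interpolation=cv2.INTER_CUBIC))
E
```

```text
time_s: 19.18
ee_pos: [0.4425, -0.0379, 0.2695]
eef_rot: [3.139, 0.002, 1.621]
force: [0.7, 0.6, -0.2]
grip_width: 0.056
```

View pics/f_s.png

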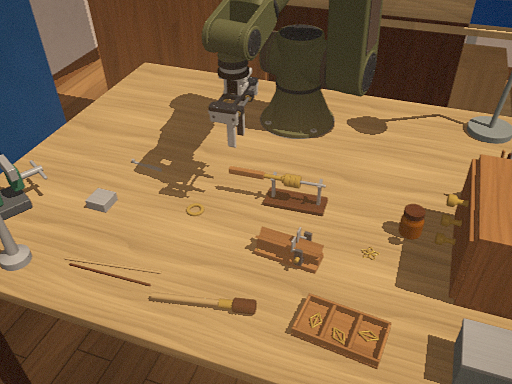

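View pics/f_sz.png

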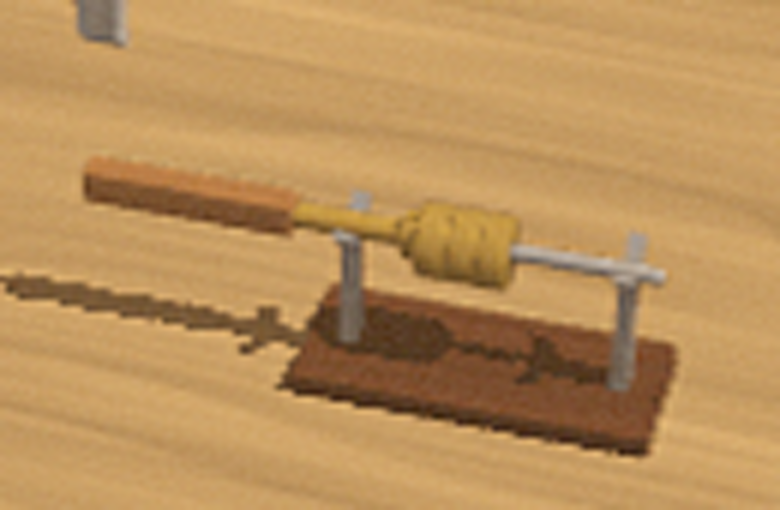

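View pics/f_t.png

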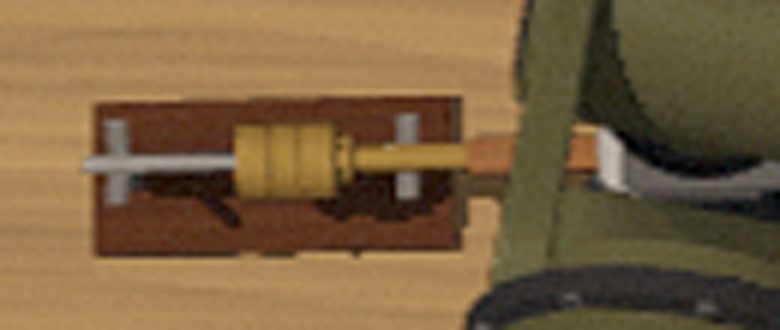

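The tip is at (83,165) and the collar at (344,157) in the top crop. That is the same as the start once the 30 px crop offset is taken off. The stack is closed up on the collar and the bystanders are unmoved.

```bash
python3 -c "
from station import ctrl
print(ctrl.hand_in())"
```

```text
the job is handed in; nothing more can be done
None
```

I threaded the skewer through all three rings, closed them up against the sprung stop, lifted them off as one stack and laid the skewer back in both forks. I released it and handed in at about 19.3 s; no verdict is reported.

- **Threading:** pictures taken between steps showed the tip come out past each ring in turn, with none of the rings pushed along the trough.
- **Pressing:** I read about 5 to 12 N at the wrist for about 0.8 s. The highest reading was 11.9 N, or about 12.7 N worked out from the moment. The readings swung by about ±1 N, and I never measured the force on the rings directly.
- **Lifting:** the stack left the trough closed up, and the skewer did not droop visibly in the jaws.
- **Final position:** in the last top picture the tip and collar are within about a pixel (2–3 mm) of where they started. The rings are closed on the collar, and the gripper is open and about 120 mm above where it let go.
- **Bystanders:** they looked unmoved in the last scene picture, judged by eye only. The tweezers were partly in the arm's shadow.
- **Disagreements:**
  - My first automatic ring-edge measurement caught the trough's edge and gave a wrong direction (−6.5° instead of about −4.7°). I redid it before inserting.
  - One automatic fit of the scene picture, made right after the grasp, hinted at about 0.6° of droop. The wrist picture and the threading itself did not bear that out.

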